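Put the battery packs of the cordless kitchen tools on charge

TASK

Take the flat wooden cover off the charging dock by its knob and lay it knob up on the worktop, then lift every battery pack up off the hanging rack and plug it upright and fully home into a socket of the dock, one pack to a socket, it does not matter which. When all the packs are plugged in, press the start button on the dock fully down, let go of everything, and leave the mug, spice jar, timer and lime standing where they are.

Things in the scene. Friction and masses are not known exactly. Their poses are not given: they have to be found in the camera images.
- pack0_mid (a point): battery pack 0 (may be absent): block 32 (x) x 36 (y) x 95 mm, 117 mm tall with the plug block below it, 16 (x) x 26 (y) x 22 mm, last 3 mm stepped in 2 mm a side; 0.25 kg. This is its centre, 58.5 mm above the plug's end; z up, plug to -z. A steel hanging clip on its +x side stands out to 32 mm from the axis, 22 mm above to 2 mm below this point. Grip the top 36 mm, above the clip, across y.
- pack1_mid (a point): battery pack 1 (may be absent): block 32 (x) x 36 (y) x 95 mm, 117 mm tall with the plug block below it, 16 (x) x 26 (y) x 22 mm, last 3 mm stepped in 2 mm a side; 0.25 kg. This is its centre, 58.5 mm above the plug's end; z up, plug to -z. A steel hanging clip on its +x side stands out to 32 mm from the axis, 22 mm above to 2 mm below this point. Grip the top 36 mm, above the clip, across y.
- pack2_mid (a point): battery pack 2 (may be absent): block 32 (x) x 36 (y) x 95 mm, 117 mm tall with the plug block below it, 16 (x) x 26 (y) x 22 mm, last 3 mm stepped in 2 mm a side; 0.25 kg. This is its centre, 58.5 mm above the plug's end; z up, plug to -z. A steel hanging clip on its +x side stands out to 32 mm from the axis, 22 mm above to 2 mm below this point. Grip the top 36 mm, above the clip, across y.
- pack3_mid (a point): battery pack 3 (may be absent): block 32 (x) x 36 (y) x 95 mm, 117 mm tall with the plug block below it, 16 (x) x 26 (y) x 22 mm, last 3 mm stepped in 2 mm a side; 0.25 kg. This is its centre, 58.5 mm above the plug's end; z up, plug to -z. A steel hanging clip on its +x side stands out to 32 mm from the axis, 22 mm above to 2 mm below this point. Grip the top 36 mm, above the clip, across y.
- socket0 (a point): socket 0 of the charging dock: centre of the mouth of a hole 19 (x) x 29 (y) mm, 25 mm deep, in the dock's flat top 50 mm above the worktop; z up, x and y along the dock's sides. A pack fits either way round (half a turn); fully home its body stands flush on the dock's top, its centre 36.5 mm above this point
- socket1 (a point): socket 1 of the charging dock: centre of the mouth of a hole 19 (x) x 29 (y) mm, 25 mm deep, in the dock's flat top 50 mm above the worktop; z up, x and y along the dock's sides. A pack fits either way round (half a turn); fully home its body stands flush on the dock's top, its centre 36.5 mm above this point
- socket2 (a point): socket 2 of the charging dock: centre of the mouth of a hole 19 (x) x 29 (y) mm, 25 mm deep, in the dock's flat top 50 mm above the worktop; z up, x and y along the dock's sides. A pack fits either way round (half a turn); fully home its body stands flush on the dock's top, its centre 36.5 mm above this point
- socket3 (a point): socket 3 of the charging dock: centre of the mouth of a hole 19 (x) x 29 (y) mm, 25 mm deep, in the dock's flat top 50 mm above the worktop; z up, x and y along the dock's sides. A pack fits either way round (half a turn); fully home its body stands flush on the dock's top, its centre 36.5 mm above this point
- dock: the white charging dock, a block 230 mm (x) x 190 mm (y) x 50 mm that stands loose on the worktop (2.2 kg); origin at the centre of its underside. Sockets at x = -15 and 67 mm, y = -43 and 43 mm; a pod 44 x 70 mm, 36 mm high, on its top at x = -88 mm carries the start button. Beware: a wall cabinet hangs over the worktop right of y = -0.14 m and beyond x = 0.57 m, its underside at z = 0.42 m
- start_top (a point): the middle of the top of the round start button (28 mm across) on the dock's pod; press straight down
- start (a joint): travel of the start button: 0 at rest, 0.006 m fully down (5 N); it springs back
- cover_knob (a point): the knob of the flat wooden cover that lies over the dock's sockets: cover 140 mm (x) x 150 mm (y) x 6 mm, 0.2 kg, knob in its middle 26 mm across, its head from 18 to 36 mm above the cover's underside; this point is on the knob's axis 24 mm above the underside. The cover is not fastened
- cover: the same cover; origin at the centre of its underside, z up. Free worktop to lay it on: in front of the rack, or right of the dock; the worktop begins at x = 0.29 m and a built-in cooktop lies right of y = -0.41 m
- rack: fixed hanging rack: foot 100 (x) x 330 (y) x 12 mm, origin at its underside's centre; a flat upright steel bar along y, top edge 130 mm up, with pins 11 mm higher between its four places at y = -128, -43, 43, 128 mm. Packs hang plug down on its -x side, centres 111.5 mm up; their clips reach 20 mm down behind the bar, so a pack must rise 25 mm straight up to come free
- mug_mid (a point): a speckled mug, 86 x 121 x 90 mm, a bystander; the point half-way up
- spice_mid (a point): a spice jar with a red cap, 45 mm across, 106 mm high, a bystander; the point half-way up
- timer_mid (a point): a round white kitchen timer, 63 mm across, 55 mm high, a bystander; the point half-way up
- lime_mid (a point): a lime, 57 x 46 x 45 mm, a bystander; its centre
Mind the look-alikes: they are no part of the job. Leave any blue look-alike of the part that bears pack3_mid alone.

How it is judged:
On the way, in this order (a step that is already met when the one before it is completed fails the run):
1. the cover lies flat on the worktop, knob up (height (world z) of cover_knob below 0.029 m and angle between cover_knob's own z axis and vertical below 0.1 rad), for 0.2 s.
2. every pack is plugged fully home in a socket (((horizontal distance between pack0_mid and socket0 below 0.006 m and z of pack0_mid in the frame of socket0 below 0.0405 m and angle between the z axis of pack0_mid and the z axis of socket0, either way round below 0.08 rad) or (horizontal distance between pack0_mid and socket1 below 0.006 m and z of pack0_mid in the frame of socket1 below 0.0405 m and angle between the z axis of pack0_mid and the z axis of socket1, either way round below 0.08 rad) or (horizontal distance between pack0_mid and socket2 below 0.006 m and z of pack0_mid in the frame of socket2 below 0.0405 m and angle between the z axis of pack0_mid and the z axis of socket2, either way round below 0.08 rad) or (horizontal distance between pack0_mid and socket3 below 0.006 m and z of pack0_mid in the frame of socket3 below 0.0405 m and angle between the z axis of pack0_mid and the z axis of socket3, either way round below 0.08 rad)) and ((horizontal distance between pack1_mid and socket0 below 0.006 m and z of pack1_mid in the frame of socket0 below 0.0405 m and angle between the z axis of pack1_mid and the z axis of socket0, either way round below 0.08 rad) or (horizontal distance between pack1_mid and socket1 below 0.006 m and z of pack1_mid in the frame of socket1 below 0.0405 m and angle between the z axis of pack1_mid and the z axis of socket1, either way round below 0.08 rad) or (horizontal distance between pack1_mid and socket2 below 0.006 m and z of pack1_mid in the frame of socket2 below 0.0405 m and angle between the z axis of pack1_mid and the z axis of socket2, either way round below 0.08 rad) or (horizontal distance between pack1_mid and socket3 below 0.006 m and z of pack1_mid in the frame of socket3 below 0.0405 m and angle between the z axis of pack1_mid and the z axis of socket3, either way round below 0.08 rad)) and ((horizontal distance between pack2_mid and socket0 below 0.006 m and z of pack2_mid in the frame of socket0 below 0.0405 m and angle between the z axis of pack2_mid and the z axis of socket0, either way round below 0.08 rad) or (horizontal distance between pack2_mid and socket1 below 0.006 m and z of pack2_mid in the frame of socket1 below 0.0405 m and angle between the z axis of pack2_mid and the z axis of socket1, either way round below 0.08 rad) or (horizontal distance between pack2_mid and socket2 below 0.006 m and z of pack2_mid in the frame of socket2 below 0.0405 m and angle between the z axis of pack2_mid and the z axis of socket2, either way round below 0.08 rad) or (horizontal distance between pack2_mid and socket3 below 0.006 m and z of pack2_mid in the frame of socket3 below 0.0405 m and angle between the z axis of pack2_mid and the z axis of socket3, either way round below 0.08 rad)) and ((horizontal distance between pack3_mid and socket0 below 0.006 m and z of pack3_mid in the frame of socket0 below 0.0405 m and angle between the z axis of pack3_mid and the z axis of socket0, either way round below 0.08 rad) or (horizontal distance between pack3_mid and socket1 below 0.006 m and z of pack3_mid in the frame of socket1 below 0.0405 m and angle between the z axis of pack3_mid and the z axis of socket1, either way round below 0.08 rad) or (horizontal distance between pack3_mid and socket2 below 0.006 m and z of pack3_mid in the frame of socket2 below 0.0405 m and angle between the z axis of pack3_mid and the z axis of socket2, either way round below 0.08 rad) or (horizontal distance between pack3_mid and socket3 below 0.006 m and z of pack3_mid in the frame of socket3 below 0.0405 m and angle between the z axis of pack3_mid and the z axis of socket3, either way round below 0.08 rad))), for 0.2 s.
3. the start button is pressed down, all packs in place (all of step 2 and value of joint start above 0.004 m), for 0.05 s.
At the end, for the whole second after the job is handed in: every pack present stands in a socket, within 6 mm of its axis, upright to 0.08 rad and within 4 mm of fully home; the cover lies flat on the worktop, knob up; the button, pressed once the packs were in, is up again; all at rest (all of step 1 and all of step 2 and linear speed of each of cover, dock below 0.03 m/s and value of joint start below 0.002 m); the robot touches nothing.
It fails at once if a bystander is pushed more than 6 cm from its place or tipped over (distance of any of mug_mid, spice_mid, timer_mid, lime_mid from where it was at the start of the episode above 0.06 m or angle between any of mug_mid, spice_mid, timer_mid's own z axis and vertical above 0.7 rad).
Of pack0, pack1, pack2, pack3 only 3 to 4 are there at a start; the rules pass over those that are not, and their reading is None.
At some moment in a run one of dock, cover may be knocked a few centimetres aside while the robot is not near it.
It also fails if it takes over 200 s, if anything falls off the work surface, if the arm or the gripper's body presses on something with over 40 N, if the wrist force passes 120 N, or if a joint passes its speed limit or range.

ROBOT

A 7-joint arm with a two-finger parallel gripper is mounted at the origin on a cart in front of the work surface, level with it; the furniture and walls round the work are solid. World frame = base frame: x ahead of the robot, y to its left, z up, the work surface at z = 0. Lengths are in m, angles in rad, forces in N, time in s.
With the tool pointing down it reaches from about 0.35 to 0.9 m from the base axis. Payload 7.2 kg.
Tool frame: the origin (TCP) lies midway between the tips of the shut fingers; the grasp point (between the pads) lies 19 mm behind it; z points along the fingers, y is the line along which they close (so a half turn about z gives the same grasp; the last joint's range is limited). The gripper opens to 88 mm and grips with 3 to 60 N. Pads are 20 mm wide; open, the fingers measure 115 mm over their backs; the gripper's body (75 mm by 178 mm) begins 61 mm behind the grasp point.
Start: joints at [-1.171, 0.411, -0.013, 1.596, 0.006, 1.134, -0.082], TCP at [0.282, 0.558, 0.223] pointing down, gripper open.
Joint ranges: [-2.95, 2.95], [-0.29, 1.99], [-1.47, 1.44], [0.14, 2.54], [-1.03, 4.17], [0.13, 1.85], [-2.86, 2.86]. Speed limits (rad/s): [2.39, 2.39, 3.01, 3.01, 3.14, 3.14, 3.14].

INTERFACE

Orientations are given as [roll, pitch, yaw] about the fixed x, y, z axes, in that order (R = Rz(yaw) Ry(pitch) Rx(roll)).
In Python, from bench import get_state, snapshot, close_job gives the robot as it stands.
- The arm moves only by the shell command python3 -m handwheel 'ROWS' [FORCE]. ROWS is JSON, a list of rows, each a list of 7 numbers: the shift along the tool's x, y, z scaled (see below), then the turn, a rotation vector about the tool's x, y, z scaled (see below), then the closure, from -1 (fully open) to 1 (shut). In form: [[tx, ty, tz, wx, wy, wz, grip], ...]. A call has 1 to 10 rows; each row is the pose to reach, as a shift and turn from the pose commanded when the call began, along the tool's axes at that moment; what a row does not reach only later rows make up. The controller multiplies each number of a shift by 0.5 m and each number of a turn by pi/4 rad. A row lasts 1/12 s, in which the tool goes at most 41.7 mm and 7.16 degrees, less where a joint would pass 70% of its speed; a pose out of reach is approached as far as the arm can. A call with a number of a shift or a turn outside -1 to 1 is refused whole. A call with a gripper value outside its range is refused whole. The fingers move at their own pace and stop on an object; FORCE is the grip in N (left out, the last holds). Time passes only in rows, so rows that repeat a pose let the fingers close. It gives the time, the measured TCP pose, the force, the opening and the grip force at its end, in the units of the state.
- get_state(): the state, without advancing time (a new reading comes with each control period).
- snapshot(name): name is "scene" or "top" or "wrist"; returns a dict with "color" (384x512x3 uint8, red, green, blue), "fx", "fy", "cx", "cy" (pixels), "origin" and "orientation" of the camera in the world. Camera axes: x right, y down, z forward; pixel columns grow to the right and rows downward; lengths in m; the calibration is good to about 2 mm. A picture is of the moment at which its call begins. There is no depth.
- close_job(): hands the job in; it is judged then, once.
The state is a dict: "clock": time; "joint_pos": joint angles; "joint_vel": joint speeds; "tau": joint torques, N m; "position": TCP position; "eef_rot": TCP orientation; "ft_force": force on the tool from outside, world axes, zero at the start; "torque": the same for the moment, N m; "opening": finger opening in m; "grasp_force": force on a finger pad.
Only numpy, scipy, OpenCV 4.12 (cv2) and the standard library are available. Lean on these libraries where they do the work, as an engineer would, in place of code of your own. Each camera call takes 0.05 s, during which the arm holds its last target. There are 200 camera calls.

## Working session

There is one attempt and no reset: what is moved stays moved. The work goes in short steps, Python scripts to look and compute and a shell command to move; the robot and the scene stay as the last step left them, time stands still between calls to the robot, and variables do not carry over. Pictures are saved under pics/ and viewed, at most 14 in all, crops included, and the job is handed in when it is done.

```bash
mkdir -p pics; ls
cat > h.py <<'E'
import numpy as np,cv2
from bench import get_state,snapshot
from scipy.spatial.transform import Rotation as R
def Rm(o):
    o=np.array(o,float)
    if o.shape==(3,3): return o
    return R.from_euler('xyz',o).as_matrix() if o.size==3 else R.from_quat(o).as_matrix()
def shot(n,f=None):
    s=snapshot(n)
    if f: cv2.imwrite('pics/'+f,s['color'][:,:,::-1])
    return s
def ray(s,u,v):
    d=Rm(s['orientation'])@np.array([(u-s['cx'])/s['fx'],(v-s['cy'])/s['fy'],1]); return np.array(s['origin']),d
def onz(s,u,v,z):
    o,d=ray(s,u,v); return o+d*(z-o[2])/d[2]
def proj(s,p):
    c=Rm(s['orientation']).T@(np.array(p)-np.array(s['origin'])); return np.array([s['fx']*c[0]/c[2]+s['cx'],s['fy']*c[1]/c[2]+s['cy']])
E
python3 - <<'E'
from h import *
for n in('scene','top'):
    s=shot(n,n+'0.png'); print(n,s['fx'],s['cx'],s['cy'],s['origin'],s['orientation'])
print(get_state())
E
```

```text
pics
scene 485.17141544893843 253.95017421192594 192.051497934165 [-0.11824113 -0.79485851  0.95564678] [-2.22392168e+00  7.98328850e-04 -6.23972441e-01]
top 352.9752948044251 257.0069822559733 196.69033776639057 [0.34119485 0.14981243 1.38676513] [-2.98679944 -0.0211102  -1.59629928]
{'clock': 0.1, 'joint_pos': array([-1.17118981,  0.41182109, -0.01271391,  1.59693392,  0.00559206,
        1.1343045 , -0.08218048]), 'joint_vel': array([-9.81149756e-05, -1.48606565e-03,  1.16716286e-04, -2.12238036e-03,
        1.47496721e-03, -2.23500697e-04, -4.80748410e-04]), 'tau': array([ 3.61991413e-03, -5.89100432e+01,  6.44093826e-01, -2.91710168e+01,
       -5.37777878e-02,  1.44803489e-02,  4.33101764e-05]), 'position': array([0.28166019, 0.55743581, 0.22190324]), 'eef_rot': array([-3.14016431e+00,  9.29244735e-05,  2.67382817e+00]), 'ft_force': array([-0.97640976,  0.5822693 , -0.51883131]), 'torque': array([-0.04556764, -0.01612804,  0.00657985]), 'grasp_force': 0.0, 'opening': 0.08745025764274461}
```

View pics/scene0.png

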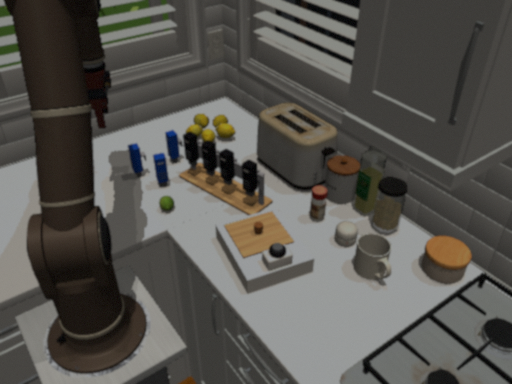

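View pics/top0.png

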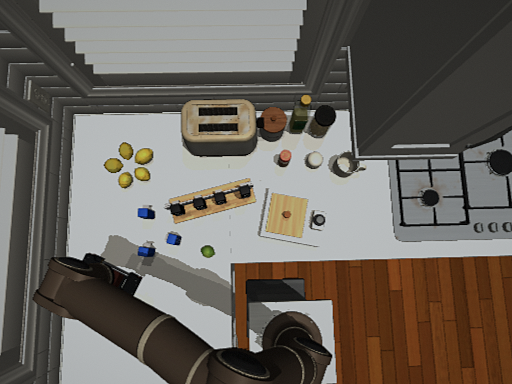

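The scene view shows four black packs on the rack at (191,148), (209,155), (227,165) and (249,178). The blue ones at (136,158), (172,145) and (161,168) stand on the worktop and are look-alikes. The cover and its knob are at (258,228) on the dock, and the button is at (277,250). I'll enlarge this area to confirm.

Run:
```python
from h import *
a=cv2.imread('pics/scene0.png')[125:295,120:340]; b=cv2.imread('pics/top0.png')[165:265,160:340]
cv2.imwrite('pics/c1.png',cv2.resize(a,None,fx=3.5,fy=3.5,interpolation=cv2.INTER_CUBIC))
cv2.imwrite('pics/c2.png',cv2.resize(b,None,fx=4.4,fy=4.4,interpolation=cv2.INTER_CUBIC))
```

```text
(no output)
```

View pics/c1.png

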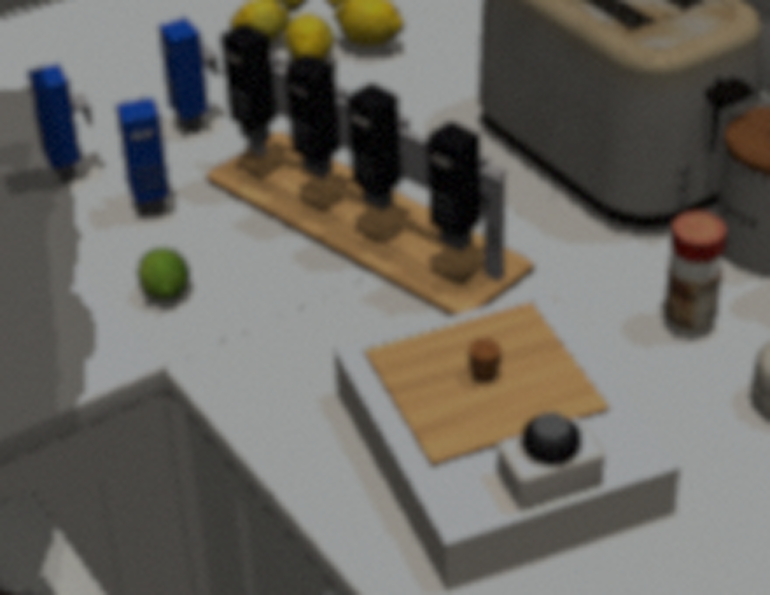

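View pics/c2.png

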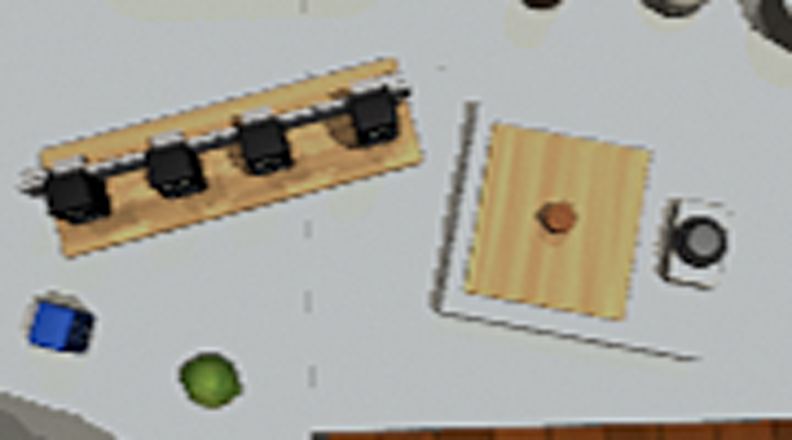

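The crops confirm four black packs hanging on the rack, with the clips behind the bar. The three blue blocks stand loose on the worktop, so they're look-alikes to leave alone. Next I'll measure positions.

```bash
cat > m.py <<'E'
from h import *
def f(x,y): return x/4.4+160-.5+.5/4.4,y/4.4+165-.5+.5/4.4
s=shot('top')
P=lambda x,y,z: onz(s,*f(x,y),z)
fr=np.array([P(*c,.012) for c in((40,150),(398,60),(422,160),(68,255))])[:,:2]
print('rack c',fr.mean(0),'side',[round(float(np.linalg.norm(fr[i]-fr[i-1])),3) for i in range(4)])
d=fr[0]-fr[1]+fr[3]-fr[2]; print('rack yaw',np.degrees(np.arctan2(d[1],d[0]))-90)
cv=np.array([P(*c,.056) for c in((493,122),(652,150),(624,320),(465,292))])[:,:2]
print('cover c',cv.mean(0),[round(float(np.linalg.norm(cv[i]-cv[i-1])),3) for i in range(4)])
d=cv[0]-cv[1]+cv[3]-cv[2]; y=np.arctan2(d[1],d[0]); print('cover yaw',np.degrees(y))
print('knob',P(557,215,.086)[:2],'button',P(706,240,.098)[:2])
img=s['color'].astype(int)
t=proj(s,[0,0,0])
m=((img.max(2)<50)).astype(np.uint8)
n,l,st,c=cv2.connectedComponentsWithStats(m[180:225,160:262])
for i in range(1,n):
    if st[i,4]>20: print(st[i],c[i]+[160,180],onz(s,*(c[i]+[160,180]),.165)[:2])
rc=fr.mean(0);
s2=shot('scene')
for u,v,n in((166,203,'lime'),):print(n,onz(s2,u,v,.022))
for u,v,n in((285,157,'spice'),(314,159,'timer'),(345,164,'mug'),):print(n,onz(s,u,v,.06))
E
python3 m.py
```

```text
rack c [0.54570419 0.28997314] side [0.098, 0.329, 0.094, 0.324]
rack yaw 13.52068160941009
cover c [0.4766082  0.00606064] [0.15, 0.14, 0.149, 0.138]
cover yaw 78.6304122476716
knob [0.47803537 0.01047878] button [ 0.45292043 -0.1120508 ]
[  7   5  86  31 546] [208.34798535 200.5       ] [0.52148944 0.28921788]
lime [0.34224784 0.30920583 0.022     ]
spice [0.70088026 0.00394931 0.06      ]
timer [ 0.69065735 -0.10856224  0.06      ]
mug [ 0.66829751 -0.22832191  0.06      ]
```

```bash
cat > plan.py <<'E'
import sys
from h import *
# usage: plan.py x y z yawdeg -> row numbers from the measured pose
x,y,z,yaw=map(float,sys.argv[1:5])
s=get_state(); p=np.array(s['position']); A=Rm(s['eef_rot'])
T=R.from_euler('xyz',[np.pi,0,np.radians(yaw)]).as_matrix()
d=A.T@(np.array([x,y,z])-p); w=R.from_matrix(A.T@T).as_rotvec()
print('row',np.round(d/.5,4),np.round(w/(np.pi/4),4),'| dist %.3f ang %.1f rows>=%d'%(np.linalg.norm(d),np.degrees(np.linalg.norm(w)),1+max(np.linalg.norm(d)/.0417,np.degrees(np.linalg.norm(w))/7.16)))
print('at',p.round(4),'yaw %.2f'%np.degrees(s['eef_rot'][2]),'F',np.round(s['ft_force'],1),'open %.4f'%s['opening'],'t %.1f'%s['clock'])
E
python3 plan.py .44 .2 .25 110; python3 plan.py .477 .009 .22 78.6
```

```text
row [-0.605  -0.4956 -0.0552] [-1.200e-03  6.000e-04  9.599e-01] | dist 0.392 ang 43.2 rows>=10
at [0.2817 0.5576 0.2221] yaw 153.20 F [0.  0.6 0.2] open 0.0880 t 0.2
row [-0.8433 -0.8032  0.0051] [-1.0000e-03  9.0000e-04  1.6577e+00] | dist 0.582 ang 74.6 rows>=14
at [0.2817 0.5576 0.2221] yaw 153.20 F [0.  0.6 0.2] open 0.0880 t 0.2
```

```bash
python3 -m handwheel '[[-0.605,-0.496,-0.055,0,0,0.96,-1],[-0.605,-0.496,-0.055,0,0,0.96,-1],[-0.605,-0.496,-0.055,0,0,0.96,-1],[-0.605,-0.496,-0.055,0,0,0.96,-1],[-0.605,-0.496,-0.055,0,0,0.96,-1],[-0.605,-0.496,-0.055,0,0,0.96,-1],[-0.605,-0.496,-0.055,0,0,0.96,-1],[-0.605,-0.496,-0.055,0,0,0.96,-1],[-0.605,-0.496,-0.055,0,0,0.96,-1],[-0.605,-0.496,-0.055,0,0,0.96,-1]]'; python3 plan.py .477 .007 .25 78.6
```

```text
clock: 1.03
position: [0.442, 0.1944, 0.2508]
eef_rot: [3.141, 0.001, 1.914]
ft_force: [0.0, -1.0, -0.5]
opening: 0.0881
grasp_force: 0.0
row [-0.3766 -0.0602  0.0021] [0.0017 0.0012 0.6903] | dist 0.191 ang 31.1 rows>=5
at [0.442  0.1944 0.2508] yaw 109.66 F [ 0.  -1.  -0.5] open 0.0881 t 1.0
```

```bash
python3 -m handwheel '[[-0.377,-0.06,0,0,0,0.69,-1],[-0.377,-0.06,0,0,0,0.69,-1],[-0.377,-0.06,0,0,0,0.69,-1],[-0.377,-0.06,0,0,0,0.69,-1],[-0.377,-0.06,0,0,0,0.69,-1],[-0.377,-0.06,0,0,0,0.69,-1],[-0.377,-0.06,0,0,0,0.69,-1]]' >/dev/null; python3 plan.py .477 .007 .25 78.6
python3 - <<'E'
from h import *
s=shot('wrist','w1.png'); print(s['fx'],s['origin'],s['orientation'])
print(proj(s,[.477,.009,.086]))
E
```

```text
row [-0.0085  0.0031  0.0004] [ 0.0001 -0.0002  0.0043] | dist 0.005 ang 0.2 rows>=1
at [0.4763 0.0115 0.2502] yaw 78.79 F [-0.7  0.5 -0.2] open 0.0876 t 1.6
280.0456531922927 [0.49070232 0.08280446 0.41248044] [ 2.87391844e+00 -8.80088222e-04 -1.96555504e-01]
[257.75159104 179.17926193]
```

View pics/w1.png

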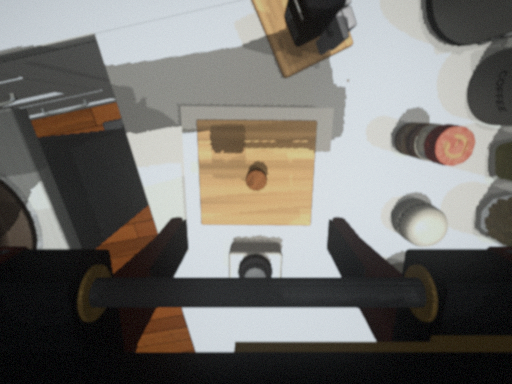

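The wrist view shows the knob top at about (257,178), within about a pixel of the projection of (0.477, 0.009). I'll go down and grip it.

```bash
python3 plan.py .477 .0085 .061 78.6;  python3 -m handwheel '[[-0.006,0.002,0.3,0,0,0.004,-1],[-0.006,0.002,0.3,0,0,0.004,-1],[-0.006,0.002,0.3,0,0,0.004,-1],[-0.006,0.002,0.3,0,0,0.004,-1],[-0.006,0.002,0.3,0,0,0.004,-1],[-0.006,0.002,0.36,0,0,0.004,-1],[-0.006,0.002,0.378,0,0,0.004,-1],[-0.006,0.002,0.378,0,0,0.004,-1]]' 25 >/dev/null;  python3 plan.py .477 .0085 .061 78.6;python3 -m handwheel '[[0,0,0,0,0,0,1],[0,0,0,0,0,0,1],[0,0,0,0,0,0,1],[0,0,0,0,0,0,1],[0,0,0,0,0,0,1],[0,0,0,0,0,0,1],[0,0,0,0,0,0,1],[0,0,0,0,0,0,1]]' 25
```

```text
row [-0.0087  0.0036  0.3781] [-0.0005 -0.0004  0.0082] | dist 0.189 ang 0.4 rows>=5
at [0.4761 0.0131 0.25  ] yaw 78.97 F [-0.3 -0.1  0.3] open 0.0878 t 1.7
row [-0.0036  0.0032 -0.001 ] [-0.0036  0.0008  0.0061] | dist 0.002 ang 0.3 rows>=1
at [0.4758 0.0106 0.0605] yaw 78.87 F [ 0.1 -0.6  0.5] open 0.0879 t 2.3
clock: 3.0
position: [0.4767, 0.0096, 0.0612]
eef_rot: [3.142, -0.0, 1.375]
ft_force: [0.3, 0.6, -1.1]
opening: 0.0379
grasp_force: 0.0
```

```bash
python3 -m handwheel '[[0,0,0,0,0,0,1],[0,0,0,0,0,0,1],[0,0,0,0,0,0,1],[0,0,0,0,0,0,1],[0,0,0,0,0,0,1]]' 25; python3 -m handwheel '[[0,0,-0.05,0,0,0,1],[0,0,-0.1,0,0,0,1],[0,0,-0.16,0,0,0,1],[0,0,-0.2,0,0,0,1],[0,0,-0.2,0,0,0,1]]'; python3 plan.py .44 -.275 .16 78.6
```

```text
clock: 3.42
position: [0.4763, 0.0096, 0.0611]
eef_rot: [-3.141, 0.0, 1.375]
ft_force: [-1.7, -0.2, 2.3]
opening: 0.0251
grasp_force: 25.0
clock: 3.83
position: [0.4791, 0.0095, 0.1646]
eef_rot: [3.136, -0.003, 1.374]
ft_force: [1.5, 0.1, -2.1]
opening: 0.0255
grasp_force: 25.0
row [-0.5734  0.0343  0.0079] [ 0.0075 -0.0034  0.0032] | dist 0.287 ang 0.4 rows>=7
at [0.4791 0.0095 0.1646] yaw 78.74 F [ 1.5  0.1 -2.1] open 0.0255 t 3.8
```

```bash
python3 -m handwheel '[[-0.08,0.005,0.008,0,0,0,1],[-0.16,0.01,0.008,0,0,0,1],[-0.24,0.014,0.008,0,0,0,1],[-0.32,0.02,0.008,0,0,0,1],[-0.4,0.024,0.008,0,0,0,1],[-0.48,0.03,0.008,0,0,0,1],[-0.54,0.034,0.008,0,0,0,1],[-0.573,0.034,0.008,0,0,0,1],[-0.573,0.034,0.008,0,0,0,1]]' >/dev/null; python3 plan.py .44 -.275 .014 78.6
```

```text
row [0.0106 0.0071 0.2845] [-0.0008  0.0032 -0.0038] | dist 0.142 ang 0.2 rows>=4
at [ 0.4356 -0.2792  0.1563] yaw 78.43 F [-0.2  0.1 -1.8] open 0.0251 t 4.6
```

```bash
python3 -m handwheel '[[0,0,0.07,0,0,0,1],[0,0,0.14,0,0,0,1],[0,0,0.2,0,0,0,1],[0,0,0.25,0,0,0,1],[0,0,0.27,0,0,0,1],[0,0,0.28,0,0,0,1],[0,0,0.284,0,0,0,1],[0,0,0.287,0,0,0,1],[0,0,0.287,0,0,0,1]]';  python3 -m handwheel '[[0,0,0.002,0,0,0,1],[0,0,0.004,0,0,0,1],[0,0,0.004,0,0,0,1]]'
```

```text
clock: 5.33
position: [0.4383, -0.275, 0.0146]
eef_rot: [3.14, 0.0, 1.375]
ft_force: [-0.3, 1.1, -1.1]
opening: 0.0253
grasp_force: 25.0
clock: 5.58
position: [0.438, -0.2748, 0.0122]
eef_rot: [3.14, 0.0, 1.375]
ft_force: [-0.4, 0.1, -2.0]
opening: 0.025
grasp_force: 25.0
```

Down another 1 mm, then open, rise, and look at the dock from above.

```bash
python3 -m handwheel '[[0,0,0.002,0,0,0,1],[0,0,0.003,0,0,0,1],[0,0,0.003,0,0,0,-1],[0,0,0.003,0,0,0,-1],[0,0,0.003,0,0,0,-1],[0,0,0.003,0,0,0,-1],[0,0,0.003,0,0,0,-1],[0,0,0.003,0,0,0,-1]]'; python3 -m handwheel '[[0,0,-0.05,0,0,0,-1],[0,0,-0.12,0,0,0,-1],[0,0,-0.2,0,0,0,-1],[0,0,-0.28,0,0,0,-1],[0,0,-0.36,0,0,0,-1],[0,0,-0.44,0,0,0,-1],[0,0,-0.5,0,0,0,-1],[0,0,-0.5,0,0,0,-1]]' >/dev/null; python3 plan.py .465 -.05 .26 78.6
```

```text
clock: 6.25
position: [0.4376, -0.2748, 0.0101]
eef_rot: [-3.142, 0.0, 1.375]
ft_force: [0.8, 0.4, -0.7]
opening: 0.0615
grasp_force: 0.0
row [ 0.4543 -0.0392  0.0114] [0.012  0.0011 0.003 ] | dist 0.228 ang 0.6 rows>=6
at [ 0.4398 -0.2766  0.2661] yaw 78.73 F [ 1.  -0.2 -0.4] open 0.0877 t 6.9
```

```bash
python3 -m handwheel '[[0.08,-0.006,0.01,0,0,0,-1],[0.16,-0.013,0.01,0,0,0,-1],[0.24,-0.02,0.01,0,0,0,-1],[0.32,-0.028,0.01,0,0,0,-1],[0.4,-0.036,0.01,0,0,0,-1],[0.454,-0.039,0.01,0,0,0,-1],[0.454,-0.039,0.01,0,0,0,-1],[0.454,-0.039,0.01,0,0,0,-1]]'
python3 - <<'E'
from h import *
s=shot('wrist','w2.png'); 
np.save('w2.npy',s,allow_pickle=True)
t=shot('top','t2.png'); np.save('t2.npy',t,allow_pickle=True)
a=cv2.imread('pics/t2.png')[165:265,140:400]
w=cv2.imread('pics/w2.png'); 
cv2.imwrite('pics/w2b.png',np.vstack([cv2.resize(w,(533,400)),cv2.resize(a,(533,200))]))
b=np.array([.45292043,-.1120508]);ux=np.array([.198,.98]);uy=np.array([-.98,.198]);c=b+.088*ux
for x in(-.015,.067):
  for y in(-.043,.043):
    q=c+x*ux+y*uy; print(q,proj(s,[*q,.05]))
E
```

```text
clock: 7.58
position: [0.4625, -0.0468, 0.2546]
eef_rot: [-3.141, 0.0, 1.378]
ft_force: [-0.2, -0.3, -0.4]
opening: 0.0875
grasp_force: 0.0
[ 0.50951443 -0.0490248 ] [291.98637974 165.54032625]
[ 0.42523443 -0.0319968 ] [227.11635205 165.15113003]
[0.52575043 0.0313352 ] [294.54805254 100.63022275]
[0.44147043 0.0483632 ] [225.64906831 100.18932841]
```

View pics/w2b.png

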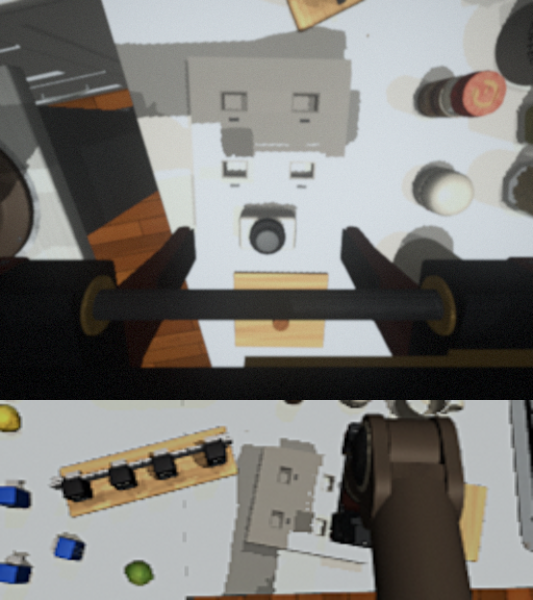

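The cover now lies right of the dock, and the four sockets show in the wrist view at about (225,98), (293,99), (225,162) and (290,163). I'll enlarge to measure them.

Run:
```python
from h import *
w=cv2.imread('pics/w2.png')[80:185,200:320]
cv2.imwrite('pics/c3.png',cv2.resize(w,None,fx=5.6,fy=5.6,interpolation=cv2.INTER_CUBIC))
```

```text
(no output)
```

View pics/c3.png

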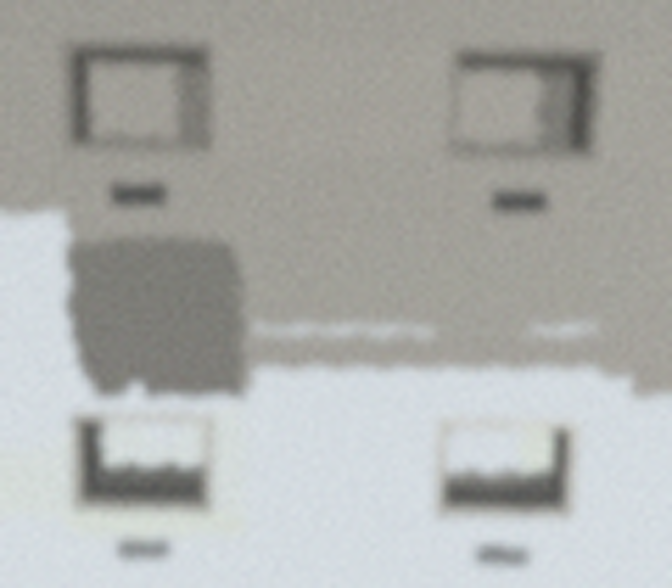

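```bash
python3 - <<'E'
from h import *
s=np.load('w2.npy',allow_pickle=True).item()
c=[(139.5,97.5),(525,103.5),(143.5,461.5),(505,467)]
P=np.array([onz(s,x/5.6+200-.5+.09,y/5.6+80-.5+.09,.05)[:2] for x,y in c]); print(P)
L=np.array([[.067,.043],[.067,-.043],[-.015,.043],[-.015,-.043]])
# rigid fit
a=L-L.mean(0);b=P-P.mean(0)
th=np.arctan2((a[:,0]*b[:,1]-a[:,1]*b[:,0]).sum(),(a*b).sum()); M=np.array([[np.cos(th),-np.sin(th)],[np.sin(th),np.cos(th)]])
F=P.mean(0)+a@M.T; print('yaw',np.degrees(th)); print(F, (F-P)*1e3,'centre',P.mean(0)-M@L.mean(0),'button',P.mean(0)-M@L.mean(0)+M@[-.088,0])
E
python3 plan.py .48 .2 .28 120
```

```text
[[ 0.44090451  0.05232345]
 [ 0.5247517   0.03462322]
 [ 0.42369527 -0.02740549]
 [ 0.50718284 -0.04508117]]
yaw 77.8874517393313
[[ 0.44069402  0.05272504]
 [ 0.52477943  0.03467943]
 [ 0.42348774 -0.02744942]
 [ 0.50757314 -0.04549503]] [[-0.2104921   0.40158435]
 [ 0.02772699  0.05620637]
 [-0.20753623 -0.04392957]
 [ 0.39030135 -0.41386115]] centre [ 0.46867793 -0.02180617] button [ 0.45021265 -0.10784705]
row [ 0.4958 -0.063  -0.0505] [-6.000e-04  4.000e-04 -9.174e-01] | dist 0.251 ang 41.3 rows>=7
at [ 0.4624 -0.0493  0.2549] yaw 78.72 F [ 0.9  0.6 -0.6] open 0.0875 t 7.7
```

```bash
python3 plan.py .443 .27 .29 13.5
```

```text
row [ 0.6186 -0.163  -0.0705] [-0.0000e+00  8.0000e-04  1.4493e+00] | dist 0.322 ang 65.2 rows>=10
at [ 0.4624 -0.0493  0.2549] yaw 78.72 F [ 0.9  0.6 -0.6] open 0.0875 t 7.7
```

```bash
python3 -m handwheel '[[0.08,-0.02,-0.07,0,0,0.15,-1],[0.16,-0.04,-0.07,0,0,0.3,-1],[0.24,-0.06,-0.07,0,0,0.45,-1],[0.32,-0.08,-0.07,0,0,0.6,-1],[0.4,-0.1,-0.07,0,0,0.75,-1],[0.48,-0.12,-0.07,0,0,0.9,-1],[0.56,-0.14,-0.07,0,0,0.95,-1],[0.619,-0.163,-0.07,0,0,0.95,-1],[0.619,-0.163,-0.07,0,0,0.95,-1]]' >/dev/null; python3 -m handwheel '[[0,0,0,0,0,0.15,-1],[0,0,0,0,0,0.3,-1],[0,0,0,0,0,0.45,-1],[0,0,0,0,0,0.5,-1],[0,0,0,0,0,0.5,-1],[0,0,0,0,0,0.5,-1]]'
python3 - <<'E'
from h import *
s=shot('wrist','w3.png'); np.save('w3.npy',s,allow_pickle=True)
w=cv2.imread('pics/w3.png')
cv2.imwrite('pics/c4.png',cv2.resize(w[20:260,60:452],None,fx=2,fy=2,interpolation=cv2.INTER_CUBIC))
E
```

```text
clock: 8.93
position: [0.4437, 0.2698, 0.29]
eef_rot: [3.141, 0.0, 0.235]
ft_force: [0.1, 0.1, 0.2]
opening: 0.0876
grasp_force: 0.0
```

View pics/c4.png

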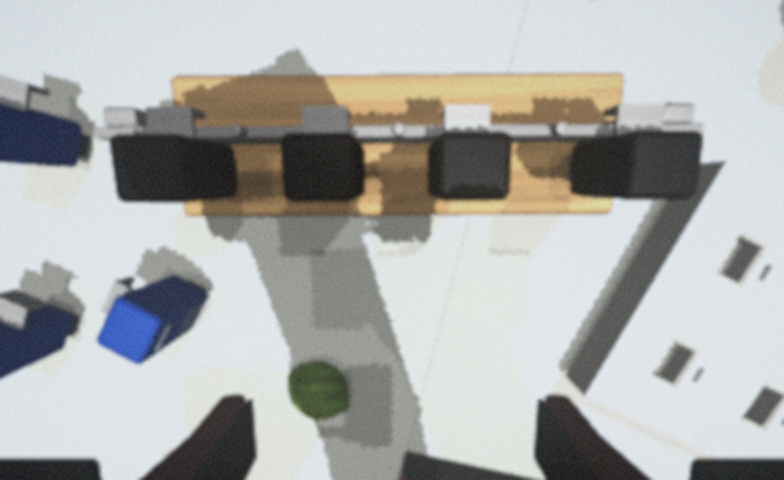

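The four pack tops are in crop c4 at x-centres of about 148, 319, 473 and 666, row 167. Their spacing is uneven, and the middle pair is about 78 mm apart. I'll convert these to positions and come in with the fingers only partly open.

```bash
python3 - <<'E'
from h import *
s=np.load('w3.npy',allow_pickle=True).item()
F=lambda x,y,z:onz(s,x/2+60-.25,y/2+20-.25,z)
P=np.array([F(148,167.5,.17),F(319,167.5,.17),F(473,165.5,.17),F(665.5,165,.17)])[:,:2]; print(P)
a=np.array([F(172,75,.012),F(622,73,.012)])[:,:2]; d=a[0]-a[1]; print('yaw',np.degrees(np.arctan2(d[1],d[0]))-90,np.linalg.norm(d))
d=P[0]-P[3];print('yaw packs',np.degrees(np.arctan2(d[1],d[0]))-90,np.linalg.norm(np.diff(P,axis=0),axis=1))
p=np.array([F(240,131,.141),F(398,131,.141),F(560,131,.141)]);print(p[:,:2]);d=p[0]-p[2];print(np.degrees(np.arctan2(d[1],d[0]))-90)
E
python3 plan.py .5 .2 .25 13.5
```

```text
[[0.49649017 0.40490542]
 [0.51561291 0.3248478 ]
 [0.53372149 0.25299078]
 [0.5554485  0.16301812]]
yaw 13.66847888519294 0.32420973068500575
yaw packs 13.69833712390917 [0.08230978 0.07410367 0.09255885]
[[0.52400085 0.37244996]
 [0.54317094 0.29219659]
 [0.56282761 0.2099062 ]]
13.434476602588774
row [0.077  0.1627 0.0801] [0.0003 0.     0.0005] | dist 0.099 ang 0.0 rows>=3
at [0.4436 0.2701 0.2901] yaw 13.52 F [-0.7 -0.2 -0.1] open 0.0879 t 9.0
```

```bash
python3 plan.py .556 .161 .23 13.6; python3 -m handwheel '[[0,0.08,0.03,0,0,0,-0.36],[0.05,0.16,0.06,0,0,0,-0.36],[0.1,0.24,0.09,0,0,0,-0.36],[0.15,0.3,0.12,0,0,0,-0.36],[0.167,0.3,0.12,0,0,0,-0.36],[0.167,0.3,0.12,0,0,0,-0.36]]' 30 ; python3 plan.py .556 .161 .136 13.6
```

```text
row [0.1676 0.2647 0.1202] [ 0.0003  0.     -0.0017] | dist 0.168 ang 0.1 rows>=5
at [0.4436 0.2701 0.2901] yaw 13.52 F [-0.7 -0.2 -0.1] open 0.0879 t 9.0
clock: 9.48
position: [0.5621, 0.14, 0.2285]
eef_rot: [3.139, 0.001, 0.231]
ft_force: [-0.3, 0.6, 0.2]
opening: 0.0601
grasp_force: 0.0
row [-0.0021 -0.0441  0.1848] [ 0.0037  0.0011 -0.0082] | dist 0.095 ang 0.4 rows>=3
at [0.5621 0.14   0.2285] yaw 13.23 F [-0.3  0.6  0.2] open 0.0601 t 9.5
```

```bash
python3 -m handwheel '[[-0.002,-0.044,0,0,0,-0.008,-0.36],[-0.002,-0.044,0,0,0,-0.008,-0.36],[-0.002,-0.044,0.06,0,0,-0.008,-0.36],[-0.002,-0.044,0.12,0,0,-0.008,-0.36],[-0.002,-0.044,0.17,0,0,-0.008,-0.36],[-0.002,-0.044,0.185,0,0,-0.008,-0.36],[-0.002,-0.044,0.185,0,0,-0.008,-0.36]]'; python3 plan.py .556 .161 .136 13.6
```

```text
clock: 10.07
position: [0.5516, 0.1658, 0.1361]
eef_rot: [3.141, 0.004, 0.243]
ft_force: [0.5, 0.4, -0.1]
opening: 0.0593
grasp_force: 0.0
row [0.0062 0.0115 0.0002] [0.0006 0.0047 0.0077] | dist 0.007 ang 0.4 rows>=1
at [0.5516 0.1658 0.1361] yaw 13.95 F [ 0.5  0.4 -0.1] open 0.0593 t 10.1
```

```bash
python3 -m handwheel '[[0,0,0,0,0,0,-0.36],[0,0,0,0,0,0,-0.36],[0,0,0,0,0,0,-0.36]]'>/dev/null; python3 plan.py .556 .161 .136 13.6
python3 - <<'E'
from h import *
w=shot('wrist')['color'][:,:,::-1]; cv2.imwrite('pics/w4.png',w)
E
```

```text
row [0.001  0.0112 0.0068] [-0.0008 -0.0036  0.0063] | dist 0.007 ang 0.3 rows>=1
at [0.5542 0.1663 0.1394] yaw 13.89 F [ 0.4 -0.3  0.7] open 0.0598 t 10.3
```

View pics/w4.png

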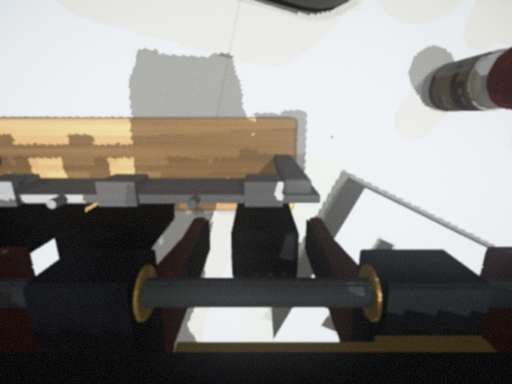

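The pack sits between the fingers, about 7 px (4 mm) right of their midline. I'll shift, close and lift.

```bash
python3 -m handwheel '[[0.002,0.008,0.005,0,0,0.006,-0.36],[0.002,0.008,0.005,0,0,0.006,-0.36],[0.002,0.008,0.005,0,0,0.006,1],[0.002,0.008,0.005,0,0,0.006,1],[0.002,0.008,0.005,0,0,0.006,1],[0.002,0.008,0.005,0,0,0.006,1],[0.002,0.008,0.005,0,0,0.006,1],[0.002,0.008,0.005,0,0,0.006,1],[0.002,0.008,0.005,0,0,0.006,1]]' 35; python3 plan.py .555 .1625 .136 13.6
```

```text
clock: 11.12
position: [0.555, 0.1624, 0.1351]
eef_rot: [-3.142, 0.0, 0.238]
ft_force: [-0.2, -0.4, 0.9]
opening: 0.0357
grasp_force: 35.0
row [ 0.     -0.0003 -0.0017] [-0.0001  0.0001  0.0003] | dist 0.001 ang 0.0 rows>=1
at [0.555  0.1624 0.1351] yaw 13.61 F [-0.2 -0.4  0.9] open 0.0357 t 11.1
```

```bash
python3 -m handwheel '[[0,0,-0.02,0,0,0,1],[0,0,-0.05,0,0,0,1],[0,0,-0.08,0,0,0,1],[0,0,-0.12,0,0,0,1],[0,0,-0.16,0,0,0,1],[0,0,-0.2,0,0,0,1],[-0.05,0,-0.21,0,0,0,1],[-0.1,0,-0.21,0,0,0,1],[-0.1,0,-0.21,0,0,0,1]]'; python3 plan.py .5076 -.0455 .24 77.9
```

```text
clock: 11.87
position: [0.5029, 0.1491, 0.2407]
eef_rot: [-3.141, 0.003, 0.237]
ft_force: [0.0, 0.0, -4.2]
opening: 0.0358
grasp_force: 35.0
row [-0.0821  0.3806  0.0013] [-0.0028  0.0023 -1.4297] | dist 0.195 ang 64.3 rows>=9
at [0.5029 0.1491 0.2407] yaw 13.56 F [ 0.   0.  -4.2] open 0.0358 t 11.9
```

```bash
python3 -m handwheel '[[-0.01,0.05,0,0,0,-0.15,1],[-0.02,0.1,0,0,0,-0.3,1],[-0.04,0.15,0,0,0,-0.45,1],[-0.05,0.2,0,0,0,-0.6,1],[-0.06,0.25,0,0,0,-0.75,1],[-0.07,0.3,0,0,0,-0.9,1],[-0.08,0.35,0,0,0,-1,1],[-0.08,0.38,0,0,0,-1,1],[-0.08,0.38,0,0,0,-1,1]]'>/dev/null; python3 plan.py .5076 -.0455 .24 77.9;python3 -m handwheel '[[0,0,0,0,0,-0.15,1],[0,0,0,0,0,-0.3,1],[0,0,0,0,0,-0.43,1],[0,0,0,0,0,-0.43,1],[0,0,0,0,0,-0.43,1],[0,0,0,0,0,-0.43,1]]'>/dev/null; python3 plan.py .5076 -.0455 .24 77.9
python3 - <<'E'
from h import *
for n in('wrist','top'):
    s=shot(n,n+'5.png'); np.save(n+'5.npy',s,allow_pickle=True)
a=cv2.imread('pics/top5.png')[165:265,140:400]; w=cv2.imread('pics/wrist5.png')
cv2.imwrite('pics/c5.png',np.vstack([cv2.resize(w,(533,400)),cv2.resize(a,(533,200))]))
E
```

```text
row [-0.0012 -0.0108  0.0013] [ 0.0016  0.0016 -0.4353] | dist 0.005 ang 19.6 rows>=3
at [ 0.5125 -0.0478  0.2407] yaw 58.31 F [ 1.1 -0.3 -3.6] open 0.0359 t 12.6
row [-0.0065 -0.0082  0.0003] [-0.0002 -0.0001 -0.0029] | dist 0.005 ang 0.1 rows>=1
at [ 0.5123 -0.0432  0.2402] yaw 77.77 F [-0.1  0.5 -3.3] open 0.0360 t 13.1
```

View pics/c5.png

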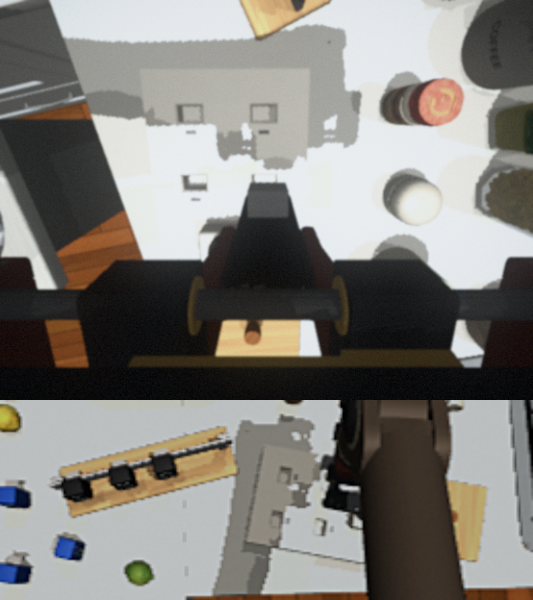

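Run:
```python
from h import *
s=np.load('wrist5.npy',allow_pickle=True).item()
for q in [(.4407,.0527),(.5248,.0347),(.4235,-.0274)]: 
    u=proj(s,[*q,.05]); print(u,'in crop',u/.9606)
```

```text
[181.98016536 109.16416735] in crop [189.44426958 113.64164829]
[253.16236249 108.90525102] in crop [263.54607796 113.37211224]
[186.68731302 175.53692121] in crop [194.34448576 182.73674912]
```

The sockets at (190,113), (263,113) and (194,183) match the predictions within a pixel, so the dock hasn't moved. I'll align above socket (0.5076, -0.0455) and go down.

```bash
python3 -m handwheel '[[-0.006,-0.008,0,0,0,-0.003,1],[-0.006,-0.008,0.06,0,0,-0.003,1],[-0.006,-0.008,0.12,0,0,-0.003,1],[-0.006,-0.008,0.17,0,0,-0.003,1],[-0.006,-0.008,0.19,0,0,-0.003,1],[-0.006,-0.008,0.19,0,0,-0.003,1],[-0.006,-0.008,0.19,0,0,-0.003,1]]'>/dev/null; python3 -m handwheel '[[0,0,0,0,0,0,1],[0,0,0,0,0,0,1]]'>/dev/null; python3 plan.py .5076 -.0455 .14 77.9
```

```text
row [-0.0002 -0.0026  0.0134] [ 0.0033 -0.0011  0.004 ] | dist 0.007 ang 0.2 rows>=1
at [ 0.5089 -0.0457  0.1467] yaw 78.08 F [-0.3  0.3 -2.9] open 0.0358 t 14.0
```

```bash
python3 -m handwheel '[[0,-0.003,0.01,0.003,-0.001,0.004,1],[0,-0.003,0.02,0.003,-0.001,0.004,1],[0,-0.003,0.03,0.003,-0.001,0.004,1],[0,-0.003,0.035,0.003,-0.001,0.004,1],[0,-0.003,0.04,0.003,-0.001,0.004,1],[0,-0.003,0.04,0.003,-0.001,0.004,1]]'>/dev/null; python3 plan.py .5076 -.0455 .11 77.9
```

```text
row [0.0004 0.0034 0.029 ] [-0.0042  0.0015  0.0002] | dist 0.015 ang 0.2 rows>=1
at [ 0.5059 -0.0453  0.1245] yaw 77.91 F [-0.3 -0.6 -3.4] open 0.0357 t 14.5
```

```bash
python3 -m handwheel '[[0,0.002,0.008,0,0,0,1],[0,0.002,0.016,0,0,0,1],[0,0.002,0.022,0,0,0,1],[0,0.002,0.027,0,0,0,1],[0,0.002,0.03,0,0,0,1],[0,0.002,0.03,0,0,0,1],[0,0.002,0.03,0,0,0,1]]'>/dev/null; python3 plan.py .5076 -.0455 .11 77.9
```

```text
row [0.0003 0.001  0.0011] [-0.0034  0.0006  0.0001] | dist 0.001 ang 0.2 rows>=1
at [ 0.5071 -0.0455  0.1105] yaw 77.90 F [-3.6  0.5  3.9] open 0.0359 t 15.1
```

```bash
python3 -m handwheel '[[0,0.001,0.003,0,0,0,1],[0,0.001,0.004,0,0,0,1],[0,0.001,0.004,0,0,0,1]]'; python3 -m handwheel '[[0,0,0,0,0,0,-0.36],[0,0,0,0,0,0,-0.36],[0,0,0,0,0,0,-0.36],[0,0,0,0,0,0,-0.36],[0,0,0,0,0,0,-0.36],[0,0,-0.05,0,0,0,-0.36],[0,0,-0.12,0,0,0,-0.36],[0,0,-0.2,0,0,0,-0.36],[0,0,-0.28,0,0,0,-0.36],[0,0,-0.28,0,0,0,-0.36]]'; python3 plan.py .5337 .253 .25 13.6
```

```text
clock: 15.3
position: [0.5074, -0.0452, 0.1102]
eef_rot: [-3.138, -0.001, 1.36]
ft_force: [-9.4, 2.0, 28.0]
opening: 0.0357
grasp_force: 35.0
clock: 16.13
position: [0.5116, -0.0462, 0.2552]
eef_rot: [3.133, -0.002, 1.359]
ft_force: [0.8, -0.6, 0.6]
opening: 0.0598
grasp_force: 0.0
row [ 0.5942 -0.0827  0.0112] [ 0.0075 -0.0085  1.4283] | dist 0.300 ang 64.3 rows>=9
at [ 0.5116 -0.0462  0.2552] yaw 77.87 F [ 0.8 -0.6  0.6] open 0.0598 t 16.1
```

```bash
python3 -m handwheel '[[0.07,-0.01,0,0,0,0.15,-0.36],[0.14,-0.02,0,0,0,0.3,-0.36],[0.21,-0.03,0,0,0,0.45,-0.36],[0.28,-0.04,0,0,0,0.6,-0.36],[0.35,-0.05,0,0,0,0.75,-0.36],[0.43,-0.06,0,0,0,0.9,-0.36],[0.5,-0.07,0,0,0,1,-0.36],[0.57,-0.08,0,0,0,1,-0.36],[0.594,-0.083,0.01,0,0,1,-0.36]]'>/dev/null; python3 -m handwheel '[[0,0,0,0,0,0.15,-0.36],[0,0,0,0,0,0.3,-0.36],[0,0,0,0,0,0.428,-0.36],[0,0,0,0,0,0.428,-0.36],[0,0,0,0,0,0.428,-0.36],[0,0,0,0,0,0.428,-0.36]]' >/dev/null;python3 plan.py .5337 .253 .14 13.6;  python3 - <<'E'
from h import *
s=shot('wrist','w6.png'); np.save('w6.npy',s,allow_pickle=True)
t=shot('top','t6.png')
E
```

```text
row [0.0082 0.0024 0.2055] [-0.0002  0.0034  0.0053] | dist 0.103 ang 0.3 rows>=3
at [0.5297 0.2533 0.2428] yaw 13.84 F [-0.3 -0.7  0.4] open 0.0593 t 17.4
```

```bash
python3 -m handwheel '[[0.008,0.002,0,0,0.003,0.005,-0.36],[0.008,0.002,0.04,0,0.003,0.005,-0.36],[0.008,0.002,0.08,0,0.003,0.005,-0.36],[0.008,0.002,0.12,0,0.003,0.005,-0.36],[0.008,0.002,0.16,0,0.003,0.005,-0.36],[0.008,0.002,0.19,0,0.003,0.005,-0.36],[0.008,0.002,0.2,0,0.003,0.005,-0.36],[0.008,0.002,0.2,0,0.003,0.005,-0.36],[0.008,0.002,0.2,0,0.003,0.005,-0.36]]' >/dev/null;python3 plan.py .5337 .253 .136 13.6;  python3 - <<'E'
from h import *
w=shot('wrist')['color'][150:290,130:390,::-1]; cv2.imwrite('pics/w7.png',cv2.resize(w,None,fx=2,fy=2))
E
```

```text
row [-0.0008  0.0007  0.015 ] [-0.0005 -0.0005 -0.0037] | dist 0.008 ang 0.2 rows>=1
at [0.534  0.2534 0.1435] yaw 13.43 F [-0.6  0.1  0.3] open 0.0598 t 18.2
```

View pics/w7.png

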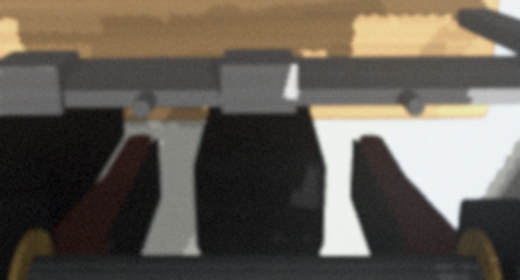

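The pack is centred between the fingers to about 1 mm. I'll grip it, lift it, and back off the bar.

```bash
python3 -m handwheel '[[0,0.003,0.012,0,0,-0.003,-0.36],[0,0.003,0.015,0,0,-0.003,-0.36],[0,0.003,0.015,0,0,-0.003,-0.36],[0,0.003,0.015,0,0,-0.003,1],[0,0.003,0.015,0,0,-0.003,1],[0,0.003,0.015,0,0,-0.003,1],[0,0.003,0.015,0,0,-0.003,1],[0,0.003,0.015,0,0,-0.003,1],[0,0.003,0.015,0,0,-0.003,1],[0,0.003,0.015,0,0,-0.003,1]]' 35; python3 -m handwheel '[[0,0,-0.02,0,0,0,1],[0,0,-0.05,0,0,0,1],[0,0,-0.08,0,0,0,1],[0,0,-0.12,0,0,0,1],[0,0,-0.16,0,0,0,1],[0,0,-0.2,0,0,0,1],[-0.05,0,-0.25,0,0,0,1],[-0.1,0,-0.27,0,0,0,1],[-0.1,0,-0.27,0,0,0,1]]'; python3 plan.py .4235 -.0274 .26 77.9
```

```text
clock: 19.12
position: [0.5339, 0.2521, 0.1356]
eef_rot: [-3.141, -0.0, 0.237]
ft_force: [0.2, -0.0, 1.1]
opening: 0.0359
grasp_force: 35.0
clock: 19.87
position: [0.483, 0.2396, 0.2735]
eef_rot: [-3.139, -0.001, 0.237]
ft_force: [0.1, -0.1, -2.2]
opening: 0.0356
grasp_force: 35.0
row [-0.2411  0.4913  0.0254] [-0.0021 -0.003  -1.4296] | dist 0.274 ang 64.3 rows>=9
at [0.483  0.2396 0.2735] yaw 13.57 F [ 0.1 -0.1 -2.2] open 0.0356 t 19.9
```

```bash
python3 -m handwheel '[[-0.03,0.06,0,0,0,-0.15,1],[-0.06,0.12,0,0,0,-0.3,1],[-0.09,0.18,0,0,0,-0.45,1],[-0.12,0.24,0,0,0,-0.6,1],[-0.15,0.3,0,0,0,-0.75,1],[-0.18,0.36,0,0,0,-0.9,1],[-0.21,0.42,0,0,0,-1,1],[-0.24,0.47,0.02,0,0,-1,1],[-0.24,0.48,0.02,0,0,-1,1]]'>/dev/null; python3 plan.py .4235 -.0274 .26 77.9;python3 -m handwheel '[[0,0,0,0,0,-0.15,1],[0,0,0,0,0,-0.3,1],[0,0,0,0,0,-0.43,1],[0,0,0,0,0,-0.43,1],[0,0,0,0,0,-0.43,1],[0,0,0,0,0,-0.43,1]]'>/dev/null
cat > chk.py <<'E'
from h import *
# socket rims: look for dark pixels near the predicted mouths and compare with the earlier view
import sys
def pat(s,q,n=81,k=.0006):
    g=cv2.cvtColor(s['color'],cv2.COLOR_RGB2GRAY).astype(np.float32)
    M=np.array([[.9775*0+.2098,-.9778],[.9778,.2098]])
    out=np.zeros((n,n),np.float32);r=(np.arange(n)-n//2)*k
    mp=np.array([[proj(s,[*(np.array(q)+M@[a,b]),.05]) for b in r] for a in r],np.float32)
    return cv2.remap(g,mp[:,:,0],mp[:,:,1],cv2.INTER_LINEAR)
s=shot('wrist','chk%s.png'%sys.argv[1]); r=np.load('w2.npy',allow_pickle=True).item()
for q in [(.4407,.0527),(.5248,.0347)]:
    a=pat(r,q);b=pat(s,q)
    e=lambda i:cv2.GaussianBlur(cv2.Canny(i.astype(np.uint8),40,110).astype(np.float32),(0,0),1.5)
    res=cv2.matchTemplate(e(b),e(a)[15:-15,15:-15],cv2.TM_CCOEFF_NORMED); _,v,_,l=cv2.minMaxLoc(res)
    print(q,'score %.2f'%v,'dock-frame shift mm (x,y)',((l[1]-15)*.6,(l[0]-15)*.6))
E
python3 chk.py 1;python3 plan.py .4235 -.0274 .26 77.9
```

```text
row [-0.0007  0.0032 -0.0008] [-0.0027  0.0014 -0.4371] | dist 0.002 ang 19.7 rows>=3
at [ 0.4223 -0.0263  0.2596] yaw 58.23 F [-0.4  0.5 -3.3] open 0.0355 t 20.6
(0.4407, 0.0527) score 0.38 dock-frame shift mm (x,y) (-2.4, -1.7999999999999998)
(0.5248, 0.0347) score 0.50 dock-frame shift mm (x,y) (1.2, 2.4)
row [-0.0129 -0.0002  0.0009] [-0.0005 -0.0002 -0.0033] | dist 0.006 ang 0.1 rows>=1
at [ 0.4249 -0.0211  0.2604] yaw 77.75 F [-0.1 -0.  -2.1] open 0.0356 t 21.2
```

```bash
python3 -m handwheel '[[-0.013,0,0,0,0,-0.003,1],[-0.013,0,0.06,0,0,-0.003,1],[-0.013,0,0.12,0,0,-0.003,1],[-0.013,0,0.18,0,0,-0.003,1],[-0.013,0,0.22,0,0,-0.003,1],[-0.013,0,0.228,0,0,-0.003,1],[-0.013,0,0.228,0,0,-0.003,1],[-0.013,0,0.228,0,0,-0.003,1],[-0.013,0,0.228,0,0,-0.003,1]]'>/dev/null;python3 plan.py .4235 -.0274 .127 77.9
```

```text
row [-0.0001 -0.0024  0.0416] [ 0.0024 -0.0015  0.0027] | dist 0.021 ang 0.2 rows>=1
at [ 0.4246 -0.0276  0.1478] yaw 78.02 F [ 0.3  0.5 -2.5] open 0.0359 t 21.9
```

```bash
python3 -m handwheel '[[0,-0.002,0.01,0.002,-0.001,0.002,1],[0,-0.002,0.02,0.002,-0.001,0.002,1],[0,-0.002,0.03,0.002,-0.001,0.002,1],[0,-0.002,0.035,0.002,-0.001,0.002,1],[0,-0.002,0.04,0.002,-0.001,0.002,1],[0,-0.002,0.04,0.002,-0.001,0.002,1],[0,-0.002,0.04,0.002,-0.001,0.002,1]]'>/dev/null;python3 plan.py .4235 -.0274 .111 77.9
```

```text
row [0.0004 0.0021 0.0305] [-0.0028  0.0011  0.0012] | dist 0.015 ang 0.1 rows>=1
at [ 0.4225 -0.0274  0.1263] yaw 77.95 F [-0.2  0.2 -2.5] open 0.0358 t 22.5
```

It entered with no contact force. I'll push it home, release, and rise.

```bash
python3 -m handwheel '[[0,0.001,0.008,0,0,0,1],[0,0.001,0.016,0,0,0,1],[0,0.001,0.022,0,0,0,1],[0,0.001,0.027,0,0,0,1],[0,0.001,0.031,0,0,0,1],[0,0.001,0.034,0,0,0,1],[0,0.001,0.035,0,0,0,1],[0,0.001,0.035,0,0,0,1]]';python3 plan.py .4235 -.0274 .111 77.9
```

```text
clock: 23.17
position: [0.4232, -0.027, 0.1106]
eef_rot: [-3.139, -0.001, 1.361]
ft_force: [-8.4, 2.2, 29.6]
opening: 0.0359
grasp_force: 35.0
row [-0.0007  0.0007 -0.0009] [-0.003  -0.0018  0.0015] | dist 0.001 ang 0.2 rows>=1
at [ 0.4232 -0.027   0.1106] yaw 77.97 F [-8.4  2.2 29.6] open 0.0359 t 23.2
```

```bash
python3 -m handwheel '[[0,0,0,0,0,0,-0.36],[0,0,0,0,0,0,-0.36],[0,0,0,0,0,0,-0.36],[0,0,0,0,0,0,-0.36],[0,0,0,0,0,0,-0.36],[0,0,-0.05,0,0,0,-0.36],[0,0,-0.12,0,0,0,-0.36],[0,0,-0.2,0,0,0,-0.36],[0,0,-0.28,0,0,0,-0.36],[0,0,-0.28,0,0,0,-0.36]]'>/dev/null; python3 plan.py .5156 .3248 .25 13.6
```

```text
row [0.7266 0.0262 0.0134] [ 0.0056 -0.0093  1.4291] | dist 0.364 ang 64.3 rows>=9
at [ 0.4267 -0.0277  0.2553] yaw 77.91 F [1.8 0.2 0.4] open 0.0595 t 24.0
```

```bash
python3 -m handwheel '[[0.08,0,0,0,0,0.15,-0.36],[0.16,0,0,0,0,0.3,-0.36],[0.24,0.01,0,0,0,0.45,-0.36],[0.32,0.01,0,0,0,0.6,-0.36],[0.4,0.01,0,0,0,0.75,-0.36],[0.48,0.02,0,0,0,0.9,-0.36],[0.56,0.02,0,0,0,1,-0.36],[0.64,0.025,0,0,0,1,-0.36],[0.71,0.026,0,0,0,1,-0.36],[0.727,0.026,0.01,0,0,1,-0.36]]'>/dev/null; python3 -m handwheel '[[0,0,0,0,0,0.15,-0.36],[0,0,0,0,0,0.3,-0.36],[0,0,0,0,0,0.428,-0.36],[0,0,0,0,0,0.428,-0.36],[0,0,0,0,0,0.428,-0.36],[0,0,0,0,0,0.428,-0.36]]' >/dev/null;python3 plan.py .5156 .3248 .136 13.6
python3 - <<'E'
from h import *
shot('top','t8.png'); shot('wrist','w8.png')
a=cv2.imread('pics/t8.png')[165:265,140:400]; w=cv2.imread('pics/w8.png')
cv2.imwrite('pics/c8.png',np.vstack([cv2.resize(w,(400,300)),cv2.resize(a,(400,154))]))
E
```

```text
row [0.0078 0.0027 0.215 ] [-0.0002  0.0027  0.0064] | dist 0.108 ang 0.3 rows>=3
at [0.5117 0.3252 0.2435] yaw 13.89 F [-0.4  0.1  0. ] open 0.0598 t 25.3
```

```bash
python3 -m handwheel '[[0.008,0.002,0,0,0.003,0.006,-0.36],[0.008,0.002,0.04,0,0.003,0.006,-0.36],[0.008,0.002,0.08,0,0.003,0.006,-0.36],[0.008,0.002,0.12,0,0.003,0.006,-0.36],[0.008,0.002,0.16,0,0.003,0.006,-0.36],[0.008,0.002,0.19,0,0.003,0.006,-0.36],[0.008,0.002,0.2,0,0.003,0.006,-0.36],[0.008,0.002,0.2,0,0.003,0.006,-0.36],[0.008,0.002,0.2,0,0.003,0.006,-0.36]]' >/dev/null;python3 plan.py .5156 .3248 .136 13.6
cat > gap.py <<'E'
from h import *
g=cv2.cvtColor(shot('wrist')['color'],cv2.COLOR_RGB2GRAY)
for r in(240,250):
    b=(g[r,180:340]>70).astype(int); d=np.flatnonzero(np.diff(b))+181
    print(r,[(int(x),'bright' if b[x-180] else 'dark') for x in d])
E
python3 gap.py
```

```text
row [-0.0015  0.0008  0.0164] [-0.0004 -0.0012 -0.0038] | dist 0.008 ang 0.2 rows>=1
at [0.5162 0.3253 0.1442] yaw 13.43 F [ 0.5 -0.2  0.8] open 0.0594 t 26.2
240 [(210, 'bright'), (225, 'dark'), (289, 'bright'), (306, 'dark'), (333, 'bright')]
250 [(210, 'bright'), (225, 'dark'), (288, 'bright'), (307, 'dark')]
```

The gaps on both sides are equal, 15 and 17 px, so I'll grip and lift.

```bash
python3 -m handwheel '[[-0.001,0,0.012,0,0,-0.003,-0.36],[-0.001,0,0.016,0,0,-0.003,-0.36],[-0.001,0,0.016,0,0,-0.003,-0.36],[-0.001,0,0.016,0,0,-0.003,1],[-0.001,0,0.016,0,0,-0.003,1],[-0.001,0,0.016,0,0,-0.003,1],[-0.001,0,0.016,0,0,-0.003,1],[-0.001,0,0.016,0,0,-0.003,1],[-0.001,0,0.016,0,0,-0.003,1],[-0.001,0,0.016,0,0,-0.003,1]]' 35; python3 -m handwheel '[[0,0,-0.02,0,0,0,1],[0,0,-0.05,0,0,0,1],[0,0,-0.08,0,0,0,1],[0,0,-0.12,0,0,0,1],[0,0,-0.16,0,0,0,1],[0,0,-0.2,0,0,0,1],[-0.05,0,-0.25,0,0,0,1],[-0.1,0,-0.27,0,0,0,1],[-0.1,0,-0.27,0,0,0,1]]'; python3 plan.py .5248 .0347 .27 77.9
```

```text
clock: 27.07
position: [0.5153, 0.3253, 0.1359]
eef_rot: [-3.141, -0.001, 0.237]
ft_force: [-0.5, -0.2, 1.5]
opening: 0.0358
grasp_force: 35.0
clock: 27.82
position: [0.4643, 0.3132, 0.2737]
eef_rot: [-3.139, -0.001, 0.237]
ft_force: [-0.1, -0.6, -2.0]
opening: 0.0359
grasp_force: 35.0
row [-0.0134  0.5699  0.0057] [-0.0025 -0.0037 -1.4288] | dist 0.285 ang 64.3 rows>=9
at [0.4643 0.3132 0.2737] yaw 13.60 F [-0.1 -0.6 -2. ] open 0.0359 t 27.8
```

```bash
python3 -m handwheel '[[0,0.07,0,0,0,-0.15,1],[0,0.14,0,0,0,-0.3,1],[0,0.21,0,0,0,-0.45,1],[0,0.28,0,0,0,-0.6,1],[-0.01,0.35,0,0,0,-0.75,1],[-0.01,0.42,0,0,0,-0.9,1],[-0.013,0.49,0,0,0,-1,1],[-0.013,0.56,0,0,0,-1,1],[-0.013,0.57,0,0,0,-1,1]]'>/dev/null; python3 -m handwheel '[[0,0,0,0,0,-0.15,1],[0,0,0,0,0,-0.3,1],[0,0,0,0,0,-0.43,1],[0,0,0,0,0,-0.43,1],[0,0,0,0,0,-0.43,1],[0,0,0,0,0,-0.43,1]]'>/dev/null; python3 plan.py .5248 .0347 .27 77.9
python3 - <<'E'
from h import *
s=shot('wrist','w9.png');np.save('w9.npy',s,allow_pickle=True)
u=proj(s,[.4407,.0527,.05]); print(u)
x,y=map(int,u)
w=cv2.imread('pics/w9.png'); cv2.rectangle(w,(x,y),(x,y),(0,0,255),-1)
shot('top','t9.png'); t=cv2.imread('pics/t9.png')[150:270,150:350]
cv2.imwrite('pics/c9.png',np.hstack([cv2.resize(w[y-40:y+40,x-50:x+50],(400,320),interpolation=cv2.INTER_NEAREST),cv2.resize(t,(400,320))]))
E
```

```text
row [-0.0013 -0.0045  0.0012] [ 0.0003 -0.0005 -0.0043] | dist 0.002 ang 0.2 rows>=1
at [0.5271 0.0348 0.2706] yaw 77.71 F [ 0.6  0.5 -3.1] open 0.0357 t 29.1
[193.20266167 169.22276012]
```

View pics/c9.png

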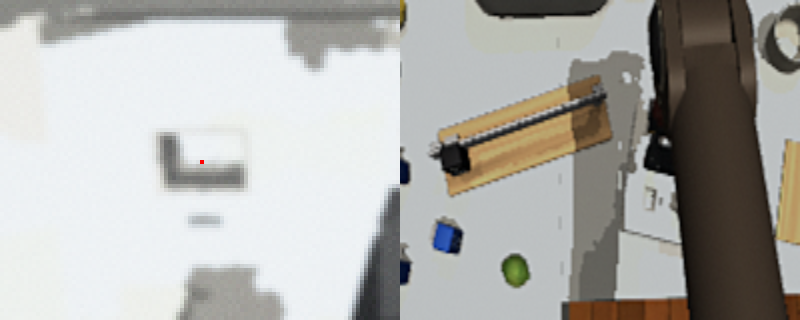

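The predicted point (202,161) falls at the hole's centre, about (203,158) at 4x zoom, so the dock is unmoved. Going down.

```bash
python3 -m handwheel '[[-0.001,-0.004,0,0,0,-0.004,1],[-0.001,-0.004,0.06,0,0,-0.004,1],[-0.001,-0.004,0.12,0,0,-0.004,1],[-0.001,-0.004,0.18,0,0,-0.004,1],[-0.001,-0.004,0.23,0,0,-0.004,1],[-0.001,-0.004,0.248,0,0,-0.004,1],[-0.001,-0.004,0.248,0,0,-0.004,1],[-0.001,-0.004,0.248,0,0,-0.004,1],[-0.001,-0.004,0.248,0,0,-0.004,1]]'>/dev/null;python3 plan.py .5248 .0347 .127 77.9
```

```text
row [-0.0011 -0.0029  0.0423] [ 0.0033 -0.0018  0.0039] | dist 0.021 ang 0.2 rows>=1
at [0.5263 0.0349 0.1482] yaw 78.08 F [ 0.2 -0.6 -1.5] open 0.0360 t 29.9
```

```bash
python3 -m handwheel '[[-0.001,-0.002,0.01,0.002,-0.001,0.002,1],[-0.001,-0.002,0.02,0.002,-0.001,0.002,1],[-0.001,-0.002,0.03,0.002,-0.001,0.002,1],[-0.001,-0.002,0.035,0.002,-0.001,0.002,1],[-0.001,-0.002,0.04,0.002,-0.001,0.002,1],[-0.001,-0.002,0.04,0.002,-0.001,0.002,1],[-0.001,-0.002,0.04,0.002,-0.001,0.002,1]]'>/dev/null;python3 plan.py .5248 .0347 .111 77.9; python3 -m handwheel '[[0,0.001,0.008,0,0,0,1],[0,0.001,0.016,0,0,0,1],[0,0.001,0.022,0,0,0,1],[0,0.001,0.027,0,0,0,1],[0,0.001,0.031,0,0,0,1],[0,0.001,0.034,0,0,0,1],[0,0.001,0.035,0,0,0,1],[0,0.001,0.035,0,0,0,1]]'
```

```text
row [0.0007 0.0016 0.0309] [-0.002   0.0007  0.0022] | dist 0.015 ang 0.1 rows>=1
at [0.524  0.0345 0.1264] yaw 78.00 F [ 0.2 -0.3 -2.7] open 0.0362 t 30.5
clock: 31.17
position: [0.5246, 0.0347, 0.111]
eef_rot: [-3.14, -0.001, 1.361]
ft_force: [-8.0, 0.9, 22.1]
opening: 0.036
grasp_force: 35.0
```

```bash
python3 -m handwheel '[[0,0,0,0,0,0,-0.36],[0,0,0,0,0,0,-0.36],[0,0,0,0,0,0,-0.36],[0,0,0,0,0,0,-0.36],[0,0,0,0,0,0,-0.36],[0,0,-0.05,0,0,0,-0.36],[0,0,-0.12,0,0,0,-0.36],[0,0,-0.2,0,0,0,-0.36],[0,0,-0.28,0,0,0,-0.36],[0,0,-0.28,0,0,0,-0.36]]'>/dev/null; python3 plan.py .4965 .405 .25 13.6
```

```text
row [ 0.7118 -0.217   0.0137] [ 0.0066 -0.0111  1.4301] | dist 0.372 ang 64.4 rows>=9
at [0.5283 0.0343 0.2562] yaw 77.96 F [0.6 1.  0.4] open 0.0597 t 32.0
```

```bash
python3 -m handwheel '[[0.08,-0.02,0,0,0,0.15,-0.36],[0.16,-0.05,0,0,0,0.3,-0.36],[0.24,-0.07,0,0,0,0.45,-0.36],[0.32,-0.1,0,0,0,0.6,-0.36],[0.4,-0.12,0,0,0,0.75,-0.36],[0.48,-0.15,0,0,0,0.9,-0.36],[0.56,-0.17,0,0,0,1,-0.36],[0.64,-0.2,0,0,0,1,-0.36],[0.7,-0.217,0,0,0,1,-0.36],[0.712,-0.217,0.01,0,0,1,-0.36]]'>/dev/null; python3 -m handwheel '[[0,0,0,0,0,0.15,-0.36],[0,0,0,0,0,0.3,-0.36],[0,0,0,0,0,0.43,-0.36],[0,0,0,0,0,0.43,-0.36],[0,0,0,0,0,0.43,-0.36],[0,0,0,0,0,0.43,-0.36]]' >/dev/null;python3 plan.py .4965 .405 .136 13.6
```

```text
row [0.0079 0.0023 0.2157] [-0.0002  0.0018  0.0056] | dist 0.108 ang 0.3 rows>=3
at [0.4925 0.4052 0.2439] yaw 13.85 F [ 0.3 -0.   0.5] open 0.0599 t 33.3
```

```bash
python3 -m handwheel '[[0.008,0.002,0,0,0.002,0.006,-0.36],[0.008,0.002,0.04,0,0.002,0.006,-0.36],[0.008,0.002,0.08,0,0.002,0.006,-0.36],[0.008,0.002,0.12,0,0.002,0.006,-0.36],[0.008,0.002,0.16,0,0.002,0.006,-0.36],[0.008,0.002,0.19,0,0.002,0.006,-0.36],[0.008,0.002,0.2,0,0.002,0.006,-0.36],[0.008,0.002,0.2,0,0.002,0.006,-0.36],[0.008,0.002,0.2,0,0.002,0.006,-0.36]]' >/dev/null;python3 plan.py .4965 .405 .136 13.6;python3 gap.py
```

```text
row [-0.0013  0.0001  0.0173] [-0.0005 -0.0011 -0.0045] | dist 0.009 ang 0.2 rows>=1
at [0.4971 0.4052 0.1447] yaw 13.40 F [0.6 0.  0.2] open 0.0599 t 34.1
240 [(182, 'dark'), (210, 'bright'), (224, 'dark'), (288, 'bright'), (306, 'dark'), (334, 'bright')]
250 [(210, 'bright'), (218, 'dark'), (221, 'bright'), (224, 'dark'), (288, 'bright'), (307, 'dark')]
```

```bash
python3 -m handwheel '[[-0.001,-0.002,0.012,0,0,-0.004,-0.36],[-0.001,-0.002,0.017,0,0,-0.004,-0.36],[-0.001,-0.002,0.017,0,0,-0.004,-0.36],[-0.001,-0.002,0.017,0,0,-0.004,1],[-0.001,-0.002,0.017,0,0,-0.004,1],[-0.001,-0.002,0.017,0,0,-0.004,1],[-0.001,-0.002,0.017,0,0,-0.004,1],[-0.001,-0.002,0.017,0,0,-0.004,1],[-0.001,-0.002,0.017,0,0,-0.004,1],[-0.001,-0.002,0.017,0,0,-0.004,1]]' 35; python3 -m handwheel '[[0,0,-0.02,0,0,0,1],[0,0,-0.05,0,0,0,1],[0,0,-0.08,0,0,0,1],[0,0,-0.12,0,0,0,1],[0,0,-0.16,0,0,0,1],[0,0,-0.2,0,0,0,1],[-0.05,0,-0.25,0,0,0,1],[-0.1,0,-0.27,0,0,0,1],[-0.1,0,-0.27,0,0,0,1]]'; python3 plan.py .4407 .0527 .27 77.9
```

```text
clock: 34.97
position: [0.4959, 0.406, 0.1358]
eef_rot: [-3.141, -0.0, 0.237]
ft_force: [-1.3, -0.8, 1.8]
opening: 0.0361
grasp_force: 35.0
clock: 35.72
position: [0.4446, 0.3947, 0.2737]
eef_rot: [-3.138, -0.001, 0.238]
ft_force: [0.2, 0.6, -3.5]
opening: 0.0362
grasp_force: 35.0
row [-0.169   0.6628  0.0049] [-0.0036 -0.0035 -1.4277] | dist 0.342 ang 64.2 rows>=9
at [0.4446 0.3947 0.2737] yaw 13.65 F [ 0.2  0.6 -3.5] open 0.0362 t 35.7
```

```bash
python3 -m handwheel '[[-0.02,0.07,0,0,0,-0.15,1],[-0.04,0.14,0,0,0,-0.3,1],[-0.06,0.21,0,0,0,-0.45,1],[-0.08,0.28,0,0,0,-0.6,1],[-0.1,0.35,0,0,0,-0.75,1],[-0.12,0.42,0,0,0,-0.9,1],[-0.14,0.49,0,0,0,-1,1],[-0.16,0.56,0,0,0,-1,1],[-0.18,0.63,0,0,0,-1,1],[-0.2,0.68,0,0,0,-1,1]]'>/dev/null; python3 plan.py .4281 -.006 .27 77.9
```

```text
row [-0.0745  0.0427  0.0014] [ 4.000e-04 -6.000e-04 -4.331e-01] | dist 0.043 ang 19.5 rows>=3
at [0.4294 0.0369 0.2707] yaw 58.41 F [ 0.1 -0.4 -2.2] open 0.0359 t 36.5
```

```bash
python3 -m handwheel '[[-0.03,0.02,0,0,0,-0.15,1],[-0.074,0.04,0,0,0,-0.3,1],[-0.074,0.043,0,0,0,-0.433,1],[-0.074,0.043,0,0,0,-0.433,1],[-0.074,0.043,0,0,0,-0.433,1],[-0.074,0.043,0,0,0,-0.433,1]]'>/dev/null; python3 plan.py .4407 .0527 .27 77.9
python3 - <<'E'
from h import *
s=shot('wrist','w10.png');np.save('w10.npy',s,allow_pickle=True)
u=proj(s,[.4407,.0527,.05]); print(u)
x,y=map(int,u)
g=cv2.cvtColor(s['color'],cv2.COLOR_RGB2GRAY)
print(g[y-14:y+15:2,x-20:x+21:2])
E
```

```text
row [0.1115 0.0005 0.0009] [-0.     -0.0005 -0.    ] | dist 0.056 ang 0.0 rows>=2
at [ 0.4288 -0.0018  0.2704] yaw 77.90 F [ 0.2  1.1 -2.8] open 0.0359 t 37.0
[256.90759295 127.32207699]
[[190 195 192 196 195 197 194 193 195 196 193 194 192 195 194 197 191 190
  194 191 190]
 [190 195 194 196 189 193 191 194 195 192 195 193 196 193 195 195 193 193
  193 190 194]
 [196 194 195 194 193 193 189 186 190 189 187 188 189 187 189 192 190 196
  196 196 194]
 [191 196 195 196 187 169 169 164 169 171 164 167 166 156 150 157 162 191
  198 198 198]
 [195 191 195 196 180 149 188 186 188 189 185 185 187 163 145 142 153 188
  197 198 195]
 [181 195 193 197 183 157 189 198 197 196 195 195 190 166 151 149 153 190
  196 197 197]
 [166 187 205 209 193 159 195 197 196 197 195 200 197 163 158 151 157 194
  196 198 194]
 [154 181 231 232 205 151 193 200 199 199 197 195 193 172 154 144 147 191
  195 197 196]
 [157 175 202 203 183 158 190 194 197 195 198 197 192 161 158 149 150 194
  197 196 197]
 [160 178 198 194 187 162 185 190 186 188 189 188 191 163 151 147 154 193
  198 196 196]
 [157 174 206 206 187 151 145 146 151 148 149 147 146 140 139 137 153 193
  195 195 201]
 [162 216 234 220 192 166 160 160 160 160 161 159 158 160 157 157 165 190
  197 196 195]
 [156 175 196 193 191 189 192 193 192 192 194 192 193 190 190 190 189 196
  195 193 193]
 [155 163 191 196 193 193 192 195 194 195 198 193 195 192 195 195 194 192
  193 197 195]
 [219 226 209 220 226 200 193 197 180 160 159 158 164 188 196 193 194 193
  194 193 195]]
```

The hole is centred on the prediction to within 1 px, so the dock is unmoved. Inserting the last pack.

```bash
python3 -m handwheel '[[0.06,0,0,0,0,0,1],[0.11,0,0,0,0,0,1],[0.11,0,0,0,0,0,1],[0.11,0,0.06,0,0,0,1],[0.11,0,0.12,0,0,0,1],[0.11,0,0.18,0,0,0,1],[0.11,0,0.23,0,0,0,1],[0.11,0,0.248,0,0,0,1],[0.11,0,0.248,0,0,0,1],[0.11,0,0.248,0,0,0,1]]'>/dev/null;python3 plan.py .4407 .0527 .127 77.9
```

```text
row [ 0.0025 -0.0002  0.0399] [0.0001 0.0003 0.0026] | dist 0.020 ang 0.1 rows>=1
at [0.4405 0.0515 0.147 ] yaw 78.02 F [-1.2  0.7 -2.4] open 0.0358 t 37.9
```

```bash
python3 -m handwheel '[[0.001,0,0.01,0,0,0.002,1],[0.001,0,0.02,0,0,0.002,1],[0.001,0,0.03,0,0,0.002,1],[0.001,0,0.035,0,0,0.002,1],[0.001,0,0.04,0,0,0.002,1],[0.001,0,0.04,0,0,0.002,1],[0.001,0,0.04,0,0,0.002,1]]'>/dev/null;python3 plan.py .4407 .0527 .111 77.9; python3 -m handwheel '[[0,0,0.008,0,0,0,1],[0,0,0.016,0,0,0,1],[0,0,0.022,0,0,0,1],[0,0,0.027,0,0,0,1],[0,0,0.031,0,0,0,1],[0,0,0.034,0,0,0,1],[0,0,0.035,0,0,0,1],[0,0,0.035,0,0,0,1]]'
```

```text
row [0.0018 0.0005 0.0309] [ 0.0001 -0.0003  0.0011] | dist 0.015 ang 0.1 rows>=1
at [0.4403 0.0519 0.1265] yaw 77.95 F [ 1.1 -0.3 -2.2] open 0.0361 t 38.5
clock: 39.18
position: [0.4406, 0.0525, 0.1106]
eef_rot: [-3.141, -0.003, 1.36]
ft_force: [-8.7, 1.0, 27.9]
opening: 0.036
grasp_force: 35.0
```

```bash
python3 -m handwheel '[[0,0,0,0,0,0,-0.36],[0,0,0,0,0,0,-0.36],[0,0,0,0,0,0,-0.36],[0,0,0,0,0,0,-0.36],[0,0,0,0,0,0,-0.36],[0,0,-0.05,0,0,0,-0.36],[0,0,-0.12,0,0,0,-0.36],[0,0,-0.2,0,0,0,-0.36],[0,0,-0.28,0,0,0,-0.36],[0,0,-0.28,0,0,0,-0.36]]'>/dev/null; python3 plan.py .4485 -.1158 .25 77.9; python3 -m handwheel '[[-0.07,0,0,0,0,0,1],[-0.12,0,0,0,0,0,1],[-0.12,0,0,0,0,0,1],[-0.12,0,0,0,0,0,1],[-0.12,0,0,0,0,0,1],[-0.12,0,0,0,0,0,1]]'
python3 - <<'E'
from h import *
s=shot('wrist','w11.png');np.save('w11.npy',s,allow_pickle=True)
shot('top','t11.png'); print([proj(s,[.4502,-.1078,z]) for z in(.09,.1)])
w=cv2.imread('pics/w11.png'); cv2.imwrite('pics/c11.png',np.hstack([w,cv2.resize(cv2.imread('pics/t11.png')[150:270,220:400],(288,192))[[*range(192)]*2]]))
E
```

```text
row [-0.3262  0.0797  0.0093] [ 0.0104 -0.0078  0.0001] | dist 0.168 ang 0.6 rows>=5
at [0.4437 0.052  0.2553] yaw 77.91 F [1.1 0.5 0.2] open 0.0595 t 40.0
clock: 40.52
position: [0.4279, -0.0058, 0.2488]
eef_rot: [-3.142, -0.0, 1.362]
ft_force: [-1.0, 0.3, -0.6]
opening: 0.0232
grasp_force: 0.0
[array([290.8310422, 251.7181345]), array([291.77997676, 255.57203888])]
```

View pics/c11.png

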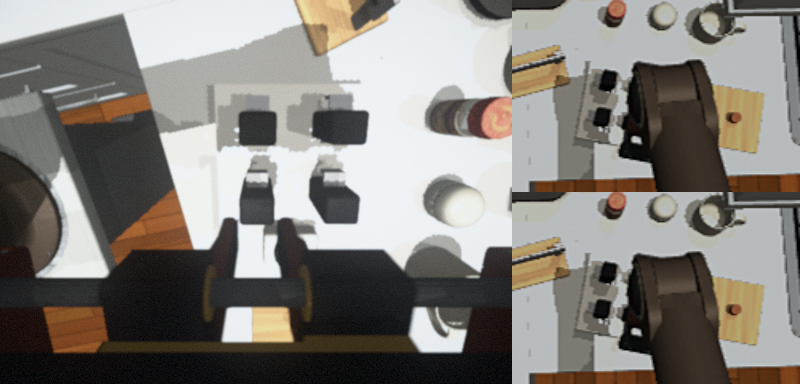

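All four packs stand in the dock, with tops at about (258,127), (340,127), (257,205) and (333,205), and the cover lies to the right with its knob up. Next is the button.

```bash
python3 plan.py .4502 -.1078 .2 77.9
```

```text
row [-0.1901  0.0859  0.0975] [-0.0002  0.0001  0.0032] | dist 0.115 ang 0.1 rows>=3
at [ 0.4279 -0.0059  0.2488] yaw 78.04 F [ 0.4  0.9 -0.1] open 0.0153 t 40.6
```

```bash
python3 -m handwheel '[[-0.07,0.03,0,0,0,0,1],[-0.14,0.06,0,0,0,0,1],[-0.19,0.086,0,0,0,0,1],[-0.19,0.086,0.06,0,0,0,1],[-0.19,0.086,0.12,0,0,0,1],[-0.19,0.086,0.18,0,0,0,1],[-0.19,0.086,0.24,0,0,0,1],[-0.19,0.086,0.26,0,0,0,1],[-0.19,0.086,0.26,0,0,0,1],[-0.19,0.086,0.26,0,0,0,1]]'>/dev/null; python3 plan.py .4502 -.1078 .105 77.9
```

```text
row [ 0.0018 -0.0005  0.0286] [-0.0006  0.0005  0.0014] | dist 0.014 ang 0.1 rows>=1
at [ 0.4503 -0.1087  0.1193] yaw 77.96 F [-0.1 -0.5  0.6] open 0.0004 t 41.5
```

```bash
python3 -m handwheel '[[0,0,0.008,0,0,0,1],[0,0,0.016,0,0,0,1],[0,0,0.024,0,0,0,1],[0,0,0.03,0,0,0,1],[0,0,0.03,0,0,0,1]]'; python3 -m handwheel '[[0,0,0.006,0,0,0,1],[0,0,0.01,0,0,0,1],[0,0,0.01,0,0,0,1],[0,0,0.01,0,0,0,1]]'
```

```text
clock: 41.87
position: [0.451, -0.1085, 0.1042]
eef_rot: [3.14, -0.001, 1.361]
ft_force: [2.0, 1.2, 4.2]
opening: 0.0005
grasp_force: 1.9
clock: 42.2
position: [0.4512, -0.1085, 0.1016]
eef_rot: [3.14, -0.004, 1.36]
ft_force: [-9.9, 4.0, 43.5]
opening: 0.0008
grasp_force: 21.8
```

The button bottomed out: the force jumped from 4 N to 43 N. I'll retract clear of everything.

```bash
python3 -m handwheel '[[0,0,-0.03,0,0,0,1],[0,0,-0.1,0,0,0,1],[0,0,-0.18,0,0,0,1],[0,0,-0.26,0,0,0,1],[0,0,-0.34,0,0,0,1],[0,0,-0.38,0,0,0,1],[0,0,-0.38,0,0,0,1]]'; python3 plan.py .36 .2 .3 77.9; python3 -m handwheel '[[0.08,0.03,0,0,0,0,1],[0.16,0.06,0,0,0,0,1],[0.24,0.09,0,0,0,0,1],[0.32,0.12,0,0,0,0,1],[0.4,0.15,0,0,0,0,1],[0.48,0.18,0,0,0,0,1],[0.56,0.21,0,0,0,0,1],[0.6,0.22,0,0,0,0,1],[0.6,0.22,0,0,0,0,1]]'
python3 - <<'E'
from h import *
shot('scene','s12.png');s=shot('top','t12.png')
a=cv2.imread('pics/s12.png')[150:310,170:400]; b=cv2.imread('pics/t12.png')[150:270,220:400]
cv2.imwrite('pics/c12.png',np.hstack([cv2.resize(a,(460,320)),cv2.resize(b,(340,320))]))
E
```

```text
clock: 42.78
position: [0.4518, -0.1093, 0.293]
eef_rot: [3.135, -0.003, 1.36]
ft_force: [-0.1, -0.1, 0.1]
opening: 0.0003
grasp_force: 0.0
row [ 0.5667 -0.3085 -0.0142] [ 0.0082 -0.004   0.0011] | dist 0.323 ang 0.4 rows>=8
at [ 0.4518 -0.1093  0.293 ] yaw 77.95 F [-0.1 -0.1  0.1] open 0.0003 t 42.8
clock: 43.53
position: [0.6206, 0.1691, 0.2856]
eef_rot: [-3.139, 0.0, 1.369]
ft_force: [-1.1, 0.8, -0.5]
opening: 0.0006
grasp_force: 0.0
```

View pics/c12.png

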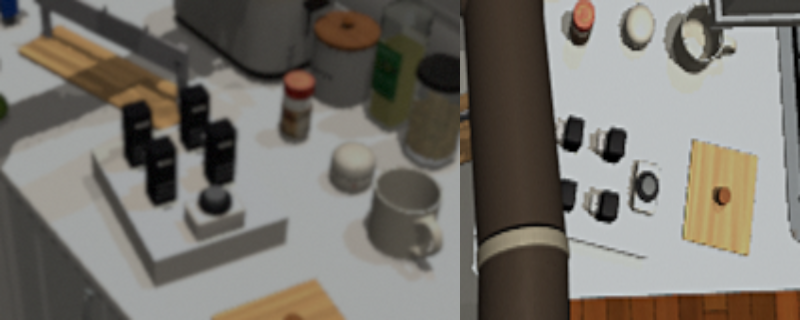

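All four packs stand fully home, the button is up, the cover lies flat with its knob up, and the bystanders are untouched. Handing in.

```bash
python3 -m handwheel '[[0,0,0,0,0,0,1],[0,0,0,0,0,0,1],[0,0,0,0,0,0,1],[0,0,0,0,0,0,1]]'; python3 -c "from bench import close_job; print(close_job())"
```

```text
clock: 43.97
position: [0.62, 0.1606, 0.2895]
eef_rot: [3.141, -0.001, 1.359]
ft_force: [0.3, 0.1, 0.1]
opening: 0.0005
grasp_force: 0.0
the job is handed in; nothing more can be done
None
```

I handed the job in at about 44 s: the cover is off and lying knob up right of the dock, all four packs are plugged in, the start button was pressed to its stop and released, and the mug, spice jar, timer and lime look undisturbed; the hand-in call gave no verdict.

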